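# Load and lock the block shaker

### The job

Set the block shaker up for a run: take the blanking block out of its socket and stand it upright in the white tray, then plug every tube block that is on the bench fully home into a socket of its own. Next thread the locking bar through the holes of both ears, over the blocks, entering from the robot's left, until its collar is against the left ear, and only then press the start button fully down. Leave the vial, bottle, tape, beaker and the rest of the bench as they stand.

Things in the scene. Friction and masses are not known exactly. Their poses are not given: they have to be found in the camera images.
- block_a: loose aluminium tube block, 40 mm tall, nine dark wells in its top: a 48 x 48 mm square body, 24 mm tall, on a square steel plug foot 40 x 40 mm, 16 mm long (lowest 4 mm stepped in to 37 mm). Stands on the foot. Origin: centre of the foot's underside; z up, x and y along its sides. 0.2 to 0.45 kg. The blocks are alike and fit any socket at any quarter turn. One of the three may be absent
- block_b: loose aluminium tube block, 40 mm tall, nine dark wells in its top: a 48 x 48 mm square body, 24 mm tall, on a square steel plug foot 40 x 40 mm, 16 mm long (lowest 4 mm stepped in to 37 mm). Stands on the foot. Origin: centre of the foot's underside; z up, x and y along its sides. 0.2 to 0.45 kg. The blocks are alike and fit any socket at any quarter turn. One of the three may be absent
- block_c: loose aluminium tube block, 40 mm tall, nine dark wells in its top: a 48 x 48 mm square body, 24 mm tall, on a square steel plug foot 40 x 40 mm, 16 mm long (lowest 4 mm stepped in to 37 mm). Stands on the foot. Origin: centre of the foot's underside; z up, x and y along its sides. 0.2 to 0.45 kg. The blocks are alike and fit any socket at any quarter turn. One of the three may be absent
- blank: blanking block, of exactly the tube blocks' shape and size but with a plain top without wells; starts plugged in the middle socket (lifts straight out, no latch). Origin: centre of the foot's underside, z up. About 0.36 kg
- tray: shallow fixed open tray, white, 120 x 120 mm outside, 22 mm high, 4 mm walls, floor 4 mm thick. Origin: centre of its underside; x, y along its sides
- shaker: block shaker, fixed: white box 200 (x) x 250 (y) x 70 mm. In its flat top, a row along y of three square sockets; at each end of the row (x = 30, y = +92 and -92 mm) an aluminium ear, 44 mm wide (x), 10 mm thick (y), 48 mm tall above the top, with a 16 x 16 mm hole through it along y; start button on the top's front strip (-x). Origin: centre of the underside; z up
- near_hole (a point): centre of the hole at the outer face of the ear on the shaker's +y side, where the bar enters; 34 mm above the top. Axes parallel to the shaker's. The bar goes in along the shaker's -y
- far_hole (a point): centre of the hole at the outer face of the ear on the shaker's -y side, 194 mm from near_hole, where the bar's tip comes out. Axes parallel to the shaker's
- start (a joint): travel of the start button (m): 0 up, 0.006 fully down; a spring of about 5 N brings it back up
- start_top (a point): centre of the top of the start button, a round 28 mm grey cap in a black housing, pressed straight down
- cradle: fixed grey cradle on which the bar lies: a 170 x 60 x 8 mm foot with two fork posts (at x = -50 and +60 mm), 34 mm wide, 56 mm high. Origin: centre of the underside; x along the bar, towards its tip. The bar lifts straight up out of the forks; its handle overhangs the -x end
- bar: loose locking bar, 0.12 kg: steel rod, 12 mm diameter, 206 mm long, rounded end; then a collar 28 mm across, 6 mm thick; then a black handle 40 mm long, 24 x 24 mm. Origin: on the axis at the collar's rod-side face; x to the tip (handle's middle at x = -26 mm). Starts level, axis 50 mm above the bench, handle nearest the robot. Threaded, it clears fully seated blocks by 4 mm; a proud block obstructs it
- bar_tip (a point): the rounded tip of the bar's rod, 206 mm from the body's origin along its x
- socket0 (a point): centre of the mouth of a socket in the shaker's top: a square hole 43 x 43 mm, 20 mm deep, sides along the shaker's x and y, 56 mm between neighbours' centres. Axes parallel to the shaker's. A fully home block has its origin 16 mm below this point, its body resting on the top
- socket1 (a point): centre of the mouth of a socket in the shaker's top: a square hole 43 x 43 mm, 20 mm deep, sides along the shaker's x and y, 56 mm between neighbours' centres. Axes parallel to the shaker's. A fully home block has its origin 16 mm below this point, its body resting on the top
- socket2 (a point): centre of the mouth of a socket in the shaker's top: a square hole 43 x 43 mm, 20 mm deep, sides along the shaker's x and y, 56 mm between neighbours' centres. Axes parallel to the shaker's. A fully home block has its origin 16 mm below this point, its body resting on the top
- vial: bystander: amber vial, loose, standing on the bench; not to be disturbed. Origin: centre of its underside
- reagent: bystander: white reagent bottle, loose, standing on the bench; not to be disturbed. Origin: centre of its underside
- tape: bystander: roll of tape, loose, standing on the bench; not to be disturbed. Origin: centre of its underside
- beaker: bystander: glass beaker, loose, standing on the bench; not to be disturbed. Origin: centre of its underside
Mind the look-alikes: they are no part of the job. Leave any green or red look-alike of the block_c alone.

How it is judged:
On the way, in this order (a step that is already met when the one before it is completed fails the run):
1. the blank stands in the tray and every tube block is fully home in a socket (x of blank in the frame of tray between -0.05 and 0.05 m and y of blank in the frame of tray between -0.05 and 0.05 m and height (world z) of blank below 0.012 m and angle between blank's own z axis and vertical below 0.1 rad and ((horizontal distance between block_a and socket0 below 0.005 m and z of block_a in the frame of socket0 below -0.0135 m and angle between block_a's own z axis and vertical below 0.06 rad) or (horizontal distance between block_a and socket1 below 0.005 m and z of block_a in the frame of socket1 below -0.0135 m and angle between block_a's own z axis and vertical below 0.06 rad) or (horizontal distance between block_a and socket2 below 0.005 m and z of block_a in the frame of socket2 below -0.0135 m and angle between block_a's own z axis and vertical below 0.06 rad)) and ((horizontal distance between block_b and socket0 below 0.005 m and z of block_b in the frame of socket0 below -0.0135 m and angle between block_b's own z axis and vertical below 0.06 rad) or (horizontal distance between block_b and socket1 below 0.005 m and z of block_b in the frame of socket1 below -0.0135 m and angle between block_b's own z axis and vertical below 0.06 rad) or (horizontal distance between block_b and socket2 below 0.005 m and z of block_b in the frame of socket2 below -0.0135 m and angle between block_b's own z axis and vertical below 0.06 rad)) and ((horizontal distance between block_c and socket0 below 0.005 m and z of block_c in the frame of socket0 below -0.0135 m and angle between block_c's own z axis and vertical below 0.06 rad) or (horizontal distance between block_c and socket1 below 0.005 m and z of block_c in the frame of socket1 below -0.0135 m and angle between block_c's own z axis and vertical below 0.06 rad) or (horizontal distance between block_c and socket2 below 0.005 m and z of block_c in the frame of socket2 below -0.0135 m and angle between block_c's own z axis and vertical below 0.06 rad))), for 0.2 s.
2. the bar passes through both ears, its collar against the entry ear (y of bar in the frame of near_hole below 0.006 m and y of bar_tip in the frame of far_hole below -0.004 m and x of bar in the frame of near_hole between -0.006 and 0.006 m and z of bar in the frame of near_hole between -0.006 and 0.006 m and x of bar_tip in the frame of far_hole between -0.006 and 0.006 m and z of bar_tip in the frame of far_hole between -0.006 and 0.006 m and ((horizontal distance between block_a and socket0 below 0.005 m and z of block_a in the frame of socket0 below -0.0135 m and angle between block_a's own z axis and vertical below 0.06 rad) or (horizontal distance between block_a and socket1 below 0.005 m and z of block_a in the frame of socket1 below -0.0135 m and angle between block_a's own z axis and vertical below 0.06 rad) or (horizontal distance between block_a and socket2 below 0.005 m and z of block_a in the frame of socket2 below -0.0135 m and angle between block_a's own z axis and vertical below 0.06 rad)) and ((horizontal distance between block_b and socket0 below 0.005 m and z of block_b in the frame of socket0 below -0.0135 m and angle between block_b's own z axis and vertical below 0.06 rad) or (horizontal distance between block_b and socket1 below 0.005 m and z of block_b in the frame of socket1 below -0.0135 m and angle between block_b's own z axis and vertical below 0.06 rad) or (horizontal distance between block_b and socket2 below 0.005 m and z of block_b in the frame of socket2 below -0.0135 m and angle between block_b's own z axis and vertical below 0.06 rad)) and ((horizontal distance between block_c and socket0 below 0.005 m and z of block_c in the frame of socket0 below -0.0135 m and angle between block_c's own z axis and vertical below 0.06 rad) or (horizontal distance between block_c and socket1 below 0.005 m and z of block_c in the frame of socket1 below -0.0135 m and angle between block_c's own z axis and vertical below 0.06 rad) or (horizontal distance between block_c and socket2 below 0.005 m and z of block_c in the frame of socket2 below -0.0135 m and angle between block_c's own z axis and vertical below 0.06 rad))), for 0.2 s.
3. the start button is pressed fully down (value of joint start above 0.0045 m), for 0.05 s.
At the end, for the whole second after the job is handed in: Blank upright on the tray floor; every tube block present in a socket, within 5 mm of its centre and 2.5 mm of full depth, upright; bar through both ears, collar within 6 mm of the entry ear, tip at least 4 mm out of the far ear; button up again, everything at rest (all of step 2 and x of blank in the frame of tray between -0.05 and 0.05 m and y of blank in the frame of tray between -0.05 and 0.05 m and height (world z) of blank below 0.012 m and angle between blank's own z axis and vertical below 0.1 rad and linear speed of each of block_a, block_b, block_c, blank, bar below 0.02 m/s and value of joint start below 0.002 m); the robot touches nothing.
It fails at once if the start button was pressed before the bar was home (value of joint start above 0.004 m and not (y of bar in the frame of near_hole below 0.006 m and y of bar_tip in the frame of far_hole below -0.004 m and x of bar in the frame of near_hole between -0.006 and 0.006 m and z of bar in the frame of near_hole between -0.006 and 0.006 m and x of bar_tip in the frame of far_hole between -0.006 and 0.006 m and z of bar_tip in the frame of far_hole between -0.006 and 0.006 m)).
It fails at once if a bystander was moved more than 4 cm or tipped over (distance of any of vial, reagent, tape, beaker from where it was at the start of the episode above 0.04 m or angle between any of vial, reagent, tape, beaker's own z axis and vertical above 0.5 rad).
Of block_a, block_b, block_c only 2 to 3 are there at a start; the rules pass over those that are not, and their reading is None.
At some moment in a run one of block_a, block_b, block_c may be knocked a few centimetres aside while the robot is not near it.
It also fails if it takes over 210 s, if anything falls off the work surface, if the arm or the gripper's body presses on something with over 40 N, if the wrist force passes 120 N, or if a joint passes its speed limit or range.

### The arm

A 6-joint arm with a two-finger parallel gripper is mounted at the origin on the work surface. World frame = base frame: x ahead of the robot, y to its left, z up, the work surface at z = 0. Lengths are in m, angles in rad, forces in N, time in s.
With the tool pointing down it reaches from about 0.35 to 0.925 m from the base axis. Payload 6.4 kg.
Tool frame: the origin (TCP) lies on the mounting face of the last link; the fingertips stand 199 mm ahead of it and the grasp point (between the pads) lies 180 mm ahead of it; y points along the fingers, x is the direction in which the jaws open and shut, and the axes are right-handed (so a half turn about y gives the same grasp; the last joint's range is limited). The gripper opens to 94 mm and grips with 3 to 60 N. Pads are 16 mm wide; open, the fingers measure 119 mm over their backs; the gripper's body (75 mm by 177 mm) begins 78 mm behind the grasp point.
Start: joints at [-1.489, 0.245, 1.558, -0, 1.339, -0.174], TCP at [0.164, -0.629, 0.405] pointing down, gripper open.
Joint ranges: [-3.13, 3.13], [-1.02, 2.26], [0.13, 2.54], [-0.95, 4.09], [0.21, 2.88], [-2.74, 2.74]. Speed limits (rad/s): [2.57, 2.57, 3.14, 3.14, 3.14, 3.14].

### API

Orientations are given as a unit quaternion [x, y, z, w].
In Python, from cell import * gives the robot as it stands.
- The arm moves only by the tool apply_moves, never from a script. Its argument "plan" is a list of rows, each a list of 3 entries, a list of its own where there are three numbers: the closure, from 0 (fully open) to 1 (shut), then the shift along the tool's x, y, z in cm, then the turn, a rotation vector about the tool's x, y, z in degrees. A call has 1 to 20 rows; each row is the pose to reach, as a shift and turn from the pose measured when the call began, along the tool's axes at that moment; what a row does not reach only later rows make up. A row lasts 1/10 s, in which the tool goes at most 50 mm and 8.59 degrees, less where a joint would pass 70% of its speed; a pose out of reach is approached as far as the arm can. A call with a gripper value outside its range is refused whole. The fingers move at their own pace and stop on an object; the grip force is fixed at half the most. Time passes only in rows, so rows that repeat a pose let the fingers close. It gives the time, the measured TCP pose, the force and the opening at its end, in the units of the state.
- read_state(): the state, without advancing time (a new reading comes with each control period).
- read_camera(name): name is "scene" or "side" or "wrist"; returns a dict with "image" (400x640x3 uint8, red, green, blue), "z_map" (400x640 float32, m along the optical axis (not along the pixel's ray), 0 where there is no reading), "fx", "fy", "cx", "cy" (pixels), "R" (3x3) and "t" (3): a world point X has camera coordinates R X + t. Camera axes: x right, y down, z forward; pixel columns grow to the right and rows downward; lengths in m; the calibration is good to about 2 mm. A picture is of the moment at which its call begins.
- close_job(): hands the job in, once; it reports no verdict.
The state is a dict: "t": time; "joints": joint angles; "qd": joint speeds; "tau": joint torques, N m; "position": TCP position; "orientation": TCP orientation; "contact_force": force on the tool from outside, world axes, zero at the start; "ft_torque": the same for the moment, N m; "gripper_width": finger opening in m.
Only numpy, scipy, OpenCV 4.12 (cv2) and the standard library are available. Lean on these libraries where they do the work, as an engineer would, in place of code of your own. Each camera call takes 0.05 s, during which the arm holds its last target. There are 200 camera calls.

## Working session

There is one attempt and no reset: what is moved stays moved. The work goes in short steps, Python scripts to look and compute and a tool call to move; the robot and the scene stay as the last step left them, time stands still between calls to the robot, and variables do not carry over. Pictures are saved under pics/ and viewed, about 12 in all and at most 16, crops included, and the job is handed in when it is done.

Besides the shell and the picture viewer there is one more tool, called after "Request:" by a JSON object that holds its "api" and its "payload". apply_moves: Moves the arm, as the interface text tells. Its arguments: {"type":"object","properties":{"plan":{"type":"array"}},"required":["plan"]}

```bash
mkdir -p pics; ls
python3 - <<'E'
from cell import *
import cv2,numpy as np
s=read_state();print(s)
for n in("scene","side"):
    c=read_camera(n);cv2.imwrite(f"pics/{n}0.png",c["image"][:,:,::-1]);print(n,c["fx"],c["cx"],c["cy"],c["R"],c["t"])
    np.savez(f"{n}0.npz",**c)
E
```

```text
pics
{'t': 0.0, 'joints': array([-1.48908057e+00,  2.45813916e-01,  1.55897374e+00,  1.28596835e-05,
        1.33869718e+00, -1.74078182e-01]), 'qd': array([-0.00066174, -0.00010716,  0.00215974,  0.00108802, -0.00084582,
       -0.00130111]), 'tau': array([ 5.31717501e-05, -4.15837920e+01, -3.14597225e+01,  6.84287748e-02,
        3.32248269e-02, -1.36308081e-04]), 'position': array([ 0.16446141, -0.62862736,  0.40356676]), 'orientation': array([-0.5591922 ,  0.43258995, -0.43169508,  0.56018692]), 'contact_force': array([ 0.2591429 , -0.08370909, -0.21598133]), 'ft_torque': array([0.01057174, 0.01333056, 0.02158424]), 'gripper_width': 0.09383577453319272}
scene 449.385971278939 325.022050151664 197.9287575817393 [[-0.83311861  0.55306656 -0.00554728]
 [ 0.3796255   0.56450198 -0.73295429]
 [-0.40224106 -0.61274375 -0.68025527]] [ 0.38788554 -0.19160531  1.58295302]
side 399.0658881711019 318.46970491710834 200.19788627673387 [[-0.93398589 -0.35715668 -0.01046234]
 [-0.20328142  0.55521754 -0.8064801 ]
 [ 0.29384863 -0.75111423 -0.59116867]] [0.53140221 0.14686358 1.31689887]
```

View images.

View pics/scene0.png

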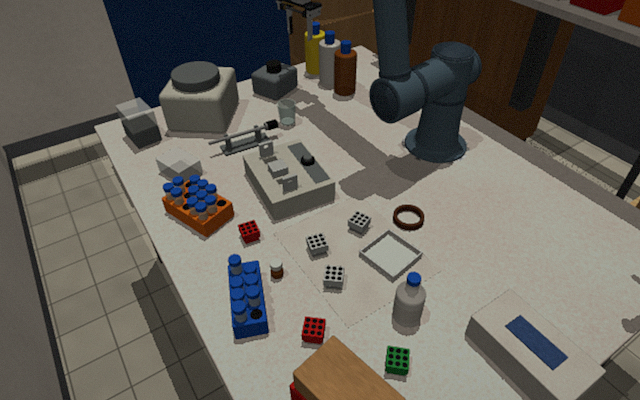

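View pics/side0.png

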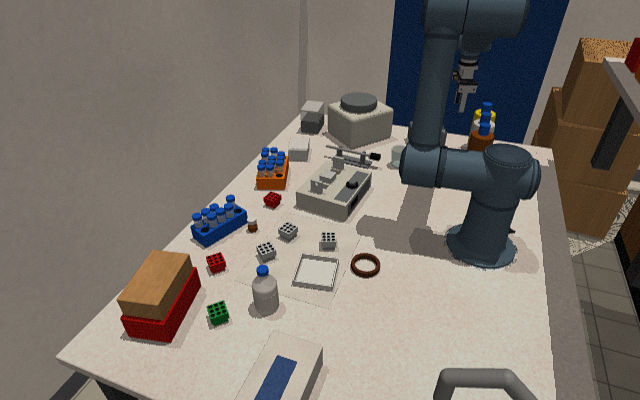

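```bash
cat > h.py <<'E'
from cell import *
import cv2,numpy as np
from scipy.spatial.transform import Rotation as Ro
def pts(c):
    z=c["z_map"];v,u=np.mgrid[:z.shape[0],:z.shape[1]]
    P=np.stack([(u-c["cx"])/c["fx"]*z,(v-c["cy"])/c["fy"]*z,z],-1)
    W=(P-c["t"])@c["R"]
    W[z<=0]=np.nan
    return W
def proj(c,X):
    p=np.asarray(X)@c["R"].T+c["t"];return p[...,0]/p[...,2]*c["fx"]+c["cx"],p[...,1]/p[...,2]*c["fy"]+c["cy"]
def tool(s=None):
    s=s or read_state();R=Ro.from_quat(s["orientation"]);return s["position"],R
def move(grasp,xdir=None):
    """shift cm & turn deg taking grasp point to target with tool down, jaw direction xdir(yaw deg, mod 180)"""
    p,R=tool()
    M=R.as_matrix()
    if xdir is None: xdir=np.degrees(np.arctan2(M[1,0],M[0,0]))
    best=None
    for k in(0,180):
        a=np.radians(xdir+k);x=np.array([np.cos(a),np.sin(a),0]);y=np.array([0,0,-1.]);z=np.cross(x,y)
        T=Ro.from_matrix(np.stack([x,y,z],1));d=R.inv()*T
        if best is None or d.magnitude()<best[0]: best=(d.magnitude(),d,T)
    _,d,T=best
    tcp=np.array(grasp)-0.18*T.as_matrix()[:,1]
    return np.round(R.inv().apply(tcp-p)*100,2),np.round(d.as_rotvec(degrees=True),2)
def grab(n,name=None):
    c=read_camera(n)
    if name: cv2.imwrite("pics/"+name,c["image"][:,:,::-1])
    np.savez(f"{n}.npz",**c)
    return c
E
python3 - <<'E'
from h import *
for n in("scene","side"):
    c=dict(np.load(n+"0.npz"));W=pts(c)
    L={"scene":dict(A=(317,240),B=(333,272),C=(359,219),tray=(390,254),sh=(300,175),btn=(308,160),blank=(277,167),ear1=(290,182),ear0=(266,146),handle=(269,125),tip=(215,155),vial=(277,263),beaker=(286,105),bottle=(413,278),tape=(408,208)),
     "side":dict(A=(288,226),B=(265,247),C=(328,236),tray=(315,272),btn=(351,184),handle=(375,156),tip=(330,150))}[n]
    for k,(u,v) in L.items(): print(n,k,np.round(np.nanmedian(W[v-1:v+2,u-1:u+2].reshape(-1,3),0),3))
p,R=tool();print(np.round(R.as_matrix(),3))
c=dict(np.load("scene0.npz"));print(c["fx"],c["fy"])
E
```

```text
scene A [0.611 0.18  0.041]
scene B [0.635 0.292 0.041]
scene C [0.471 0.181 0.04 ]
scene tray [0.458 0.305 0.005]
scene sh [ 0.527 -0.045  0.072]
scene btn [ 0.476 -0.078  0.085]
scene blank [ 0.578 -0.089  0.094]
scene ear1 [ 0.581 -0.008  0.096]
scene ear0 [ 0.503 -0.319  0.003]
scene handle [ 0.466 -0.353  0.056]
scene tip [ 0.672 -0.372  0.   ]
scene vial [0.741 0.198 0.052]
scene beaker [ 0.348 -0.439  0.053]
scene bottle [0.549 0.471 0.15 ]
scene tape [0.304 0.201 0.012]
side A [0.613 0.175 0.038]
side B [0.638 0.292 0.04 ]
side C [0.468 0.176 0.04 ]
side tray [0.463 0.307 0.005]
side btn [ 0.47  -0.076  0.084]
side handle [ 0.448 -0.35   0.059]
side tip [ 0.679 -0.437 -0.002]
[[ 0.253 -0.     0.967]
 [-0.967  0.002  0.253]
 [-0.002 -1.     0.   ]]
449.385971278939 449.385971278939
```

Run:
```python
from h import *
for n in("scene","side"):
    c=dict(np.load(n+"0.npz"));W=pts(c).reshape(-1,3);W=W[~np.isnan(W[:,0])]
    def rect(name,x,y,r,z0,z1):
        m=(abs(W[:,0]-x)<r)&(abs(W[:,1]-y)<r)&(W[:,2]>z0)&(W[:,2]<z1)
        print(n,name,m.sum(),[np.round(q,3) for q in cv2.minAreaRect((W[m,:2]*1).astype(np.float32))])
    rect("shaker",.53,-.06,.2,.062,.078)
    rect("shakerlow",.53,-.06,.2,.02,.078)
    for k,x,y in(("A",.613,.178),("B",.637,.292),("C",.47,.178)): rect(k,x,y,.05,.033,.046)
    rect("tray",.46,.306,.1,.015,.028)
    rect("bar",.55,-.32,.15,.04,.065)
print(move([.5,0,.35],0))
```

```text
scene shaker 2845 [array([ 0.54 , -0.097]), array([0.26 , 0.203]), np.float64(83.749)]
scene shakerlow 3885 [array([ 0.579, -0.076]), array([0.31 , 0.277]), np.float64(83.749)]
scene A 277 [array([0.611, 0.181]), array([0.051, 0.049]), np.float64(76.451)]
scene B 332 [array([0.635, 0.296]), array([0.052, 0.048]), np.float64(50.353)]
scene C 244 [array([0.467, 0.178]), array([0.051, 0.05 ]), np.float64(20.382)]
scene tray 446 [array([0.444, 0.291]), array([0.169, 0.171]), np.float64(0.194)]
scene bar 458 [array([ 0.566, -0.277]), array([0.225, 0.252]), np.float64(83.735)]
side shaker 1650 [array([ 0.539, -0.094]), array([0.258, 0.203]), np.float64(84.213)]
side shakerlow 2444 [array([ 0.577, -0.074]), array([0.305, 0.281]), np.float64(84.315)]
side A 161 [array([0.61 , 0.183]), array([0.051, 0.049]), np.float64(72.764)]
side B 186 [array([0.633, 0.296]), array([0.049, 0.052]), np.float64(48.839)]
side C 164 [array([0.467, 0.179]), array([0.046, 0.053]), np.float64(19.327)]
side tray 303 [array([0.443, 0.293]), array([0.171, 0.164]), np.float64(89.797)]
side bar 281 [array([ 0.551, -0.319]), array([0.247, 0.301]), np.float64(1.147)]
(array([-52.35, -12.53,  48.37]), array([-8.000e-02, -7.534e+01, -7.000e-02]))
```

Request:
{"api": "apply_moves", "payload": {"plan": [[0,[-52.4,-12.5,48.4],[0,-75.3,0]],[0,[-52.4,-12.5,48.4],[0,-75.3,0]],[0,[-52.4,-12.5,48.4],[0,-75.3,0]],[0,[-52.4,-12.5,48.4],[0,-75.3,0]],[0,[-52.4,-12.5,48.4],[0,-75.3,0]],[0,[-52.4,-12.5,48.4],[0,-75.3,0]],[0,[-52.4,-12.5,48.4],[0,-75.3,0]],[0,[-52.4,-12.5,48.4],[0,-75.3,0]],[0,[-52.4,-12.5,48.4],[0,-75.3,0]],[0,[-52.4,-12.5,48.4],[0,-75.3,0]],[0,[-52.4,-12.5,48.4],[0,-75.3,0]],[0,[-52.4,-12.5,48.4],[0,-75.3,0]],[0,[-52.4,-12.5,48.4],[0,-75.3,0]],[0,[-52.4,-12.5,48.4],[0,-75.3,0]],[0,[-52.4,-12.5,48.4],[0,-75.3,0]],[0,[-52.4,-12.5,48.4],[0,-75.3,0]],[0,[-52.4,-12.5,48.4],[0,-75.3,0]],[0,[-52.4,-12.5,48.4],[0,-75.3,0]],[0,[-52.4,-12.5,48.4],[0,-75.3,0]]]}}

```text
t: 2.0
position: [0.4998, -0.0006, 0.5293]
orientation: [-0.707, 0.001, -0.001, 0.708]
contact_force: [-0.1, -0.1, -0.1]
gripper_width: 0.0941
```

Run:
```python
from h import *
c=grab("wrist","w1.png");s=read_state();print(s["t"],s["joints"],s["position"],c["fx"],c["R"],-c["R"].T@c["t"])
```

```text
2.05 [-2.28546330e-01 -1.93394946e-01  1.78004825e+00  1.51204182e-03
  1.55586768e+00 -2.25790882e-01] [ 4.99798728e-01 -5.26833377e-04  5.29428222e-01] 355.50646276703327 [[ 9.99997502e-01 -2.23135433e-03 -1.28666355e-04]
 [-2.11088506e-03 -9.61794393e-01  2.73764662e-01]
 [-7.34616542e-04 -2.73763706e-01 -9.61796701e-01]] [0.50028984 0.08003961 0.50973261]
```

View pics/w1.png

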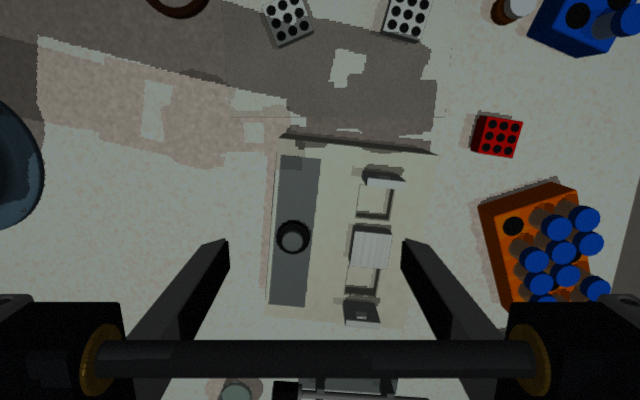

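```bash
cat >> h.py <<'E'
def rect(W,x,y,r,z0,z1,name=""):
    """min-area rectangle of the points in a window: centre, size, angle folded to +-45"""
    P=W.reshape(-1,3);P=P[~np.isnan(P[:,0])]
    m=(np.hypot(P[:,0]-x,P[:,1]-y)<r)&(P[:,2]>z0)&(P[:,2]<z1)
    if m.sum()<10: print(name,"none");return
    (cx,cy),(w,h),a=cv2.minAreaRect((P[m,:2]*1000).astype(np.float32))
    print(name,m.sum(),"c %.1f %.1f size %.1f %.1f ang %.1f z %.4f"%(cx,cy,w,h,(a+45)%90-45,np.median(P[m,2])))
    return cx/1000,cy/1000,(a+45)%90-45
E
python3 - <<'E'
from h import *
c=dict(np.load("wrist.npz"));W=pts(c)
for u,v in((372,235),(375,200),(362,278),(383,175),(360,315),(292,236),(290,190),(335,200),(300,388)): print((u,v),np.round(W[v,u],4))
rect(W,.578,-.09,.045,.088,.1,"blank")
rect(W,.58,.0,.04,.11,.125,"ear+")
rect(W,.56,-.18,.05,.11,.125,"ear-")
rect(W,.54,-.095,.2,.066,.073,"top")
rect(W,.475,-.08,.03,.078,.1,"btn")
z=W[...,2]
# holes: pixels with z below .062 inside the top
for nm,x,y in(("s+",.585,-.035),("s-",.573,-.147)):
    rect(W,x,y,.035,.04,.06,nm)
E
```

```text
(372, 235) [ 0.5712 -0.0795  0.0945]
(375, 200) [ 0.5807 -0.0465  0.0502]
(362, 278) [ 0.5673 -0.1624  0.0495]
(383, 175) [ 0.5819 -0.0043  0.0905]
(360, 315) [ 0.5598 -0.1927  0.0955]
(292, 236) [ 0.4714 -0.0813  0.0926]
(290, 190) [ 0.4686 -0.0272  0.0716]
(335, 200) [ 0.526  -0.0414  0.0684]
(300, 388) [ 0.4761 -0.351   0.0531]
blank 1397 c 570.1 -100.0 size 48.3 48.2 ang -6.1 z 0.0943
ear+ 390 c 580.1 -8.8 size 10.3 44.1 ang -6.6 z 0.1182
ear- 356 c 559.7 -191.5 size 11.3 44.0 ang -6.2 z 0.1179
top 20364 c 540.4 -97.4 size 250.8 200.6 ang -6.3 z 0.0704
btn 836 c 471.0 -88.4 size 41.6 42.8 ang -15.0 z 0.0832
s+ 884 c 577.6 -47.2 size 39.8 40.7 ang -5.9 z 0.0505
s- 680 c 565.0 -160.9 size 36.3 40.5 ang -6.2 z 0.0505
```

Run:
```python
from h import *
for n in("scene","side"):
    W=pts(dict(np.load(n+"0.npz")))
    rect(W,.46,.305,.1,.019,.026,"tray")
print(move([.570,-.1,.2],-6.3),move([.570,-.1,.091],-6.3))
```

```text
tray 255 c 459.5 308.1 size 123.3 122.1 ang 9.2 z 0.0222
tray 178 c 462.3 288.7 size 120.6 166.5 ang 9.0 z 0.0212
(array([ 7.06, 14.92, -9.95]), array([-0.09,  6.14, -0.04])) (array([ 7.06, 25.82, -9.97]), array([-0.09,  6.14, -0.04]))
```

Request:
{"api": "apply_moves", "payload": {"plan": [[0,[7.06,14.9,-9.96],[0,6.1,0]],[0,[7.06,14.9,-9.96],[0,6.1,0]],[0,[7.06,14.9,-9.96],[0,6.1,0]],[0,[7.06,14.9,-9.96],[0,6.1,0]],[0,[7.06,14.9,-9.96],[0,6.1,0]],[0,[7.06,18.5,-9.96],[0,6.1,0]],[0,[7.06,21,-9.96],[0,6.1,0]],[0,[7.06,23.5,-9.96],[0,6.1,0]],[0,[7.06,25,-9.96],[0,6.1,0]],[0,[7.06,25.8,-9.96],[0,6.1,0]],[0,[7.06,25.8,-9.96],[0,6.1,0]],[1,[7.06,25.8,-9.96],[0,6.1,0]],[1,[7.06,25.8,-9.96],[0,6.1,0]],[1,[7.06,25.8,-9.96],[0,6.1,0]],[1,[7.06,25.8,-9.96],[0,6.1,0]],[1,[7.06,25.8,-9.96],[0,6.1,0]],[1,[7.06,25.8,-9.96],[0,6.1,0]],[1,[7.06,25.8,-9.96],[0,6.1,0]]]}}

```text
t: 3.85
position: [0.57, -0.0999, 0.2713]
orientation: [-0.705, 0.039, -0.038, 0.707]
contact_force: [0.4, -0.5, 0.8]
gripper_width: 0.0476
```

Request:
{"api": "apply_moves", "payload": {"plan": [[1,[0,-1,0],[0,0,0]],[1,[0,-2,0],[0,0,0]],[1,[0,-5,0],[0,0,0]],[1,[0,-9,0],[0,0,0]],[1,[0,-12,0],[0,0,0]],[1,[0,-12,0],[0,0,0]]]}}

```text
t: 4.45
position: [0.5711, -0.1004, 0.3973]
orientation: [0.707, -0.035, 0.042, -0.705]
contact_force: [0.4, 0.1, -3.6]
gripper_width: 0.0482
```

Run:
```python
from h import *
s=read_state();print(s["gripper_width"],s["contact_force"])
print(move([.460,.306,.2],9),move([.460,.306,.0425],9))
```

```text
0.04822976028223512 [ 0.39416901  0.1212436  -3.62859597]
(array([-15.49,   1.54,  39.19]), array([  0.14, -15.25,   0.54])) (array([-15.64,  17.29,  39.21]), array([  0.14, -15.25,   0.54]))
```

Request:
{"api": "apply_moves", "payload": {"plan": [[1,[-15.5,1.5,39.2],[0,-15.3,0.5]],[1,[-15.5,1.5,39.2],[0,-15.3,0.5]],[1,[-15.5,1.5,39.2],[0,-15.3,0.5]],[1,[-15.5,1.5,39.2],[0,-15.3,0.5]],[1,[-15.5,1.5,39.2],[0,-15.3,0.5]],[1,[-15.5,1.5,39.2],[0,-15.3,0.5]],[1,[-15.5,1.5,39.2],[0,-15.3,0.5]],[1,[-15.5,1.5,39.2],[0,-15.3,0.5]],[1,[-15.5,1.5,39.2],[0,-15.3,0.5]],[1,[-15.5,1.5,39.2],[0,-15.3,0.5]],[1,[-15.5,6,39.2],[0,-15.3,0.5]],[1,[-15.5,10,39.2],[0,-15.3,0.5]],[1,[-15.6,14,39.2],[0,-15.3,0.5]],[1,[-15.6,16,39.2],[0,-15.3,0.5]],[1,[-15.6,17,39.2],[0,-15.3,0.5]],[1,[-15.6,17.3,39.2],[0,-15.3,0.5]],[1,[-15.6,17.4,39.2],[0,-15.3,0.5]],[1,[-15.6,17.4,39.2],[0,-15.3,0.5]]]}}

```text
t: 6.25
position: [0.4609, 0.3058, 0.2223]
orientation: [0.706, 0.056, -0.055, -0.704]
contact_force: [-0.5, -0.5, -3.9]
gripper_width: 0.0477
```

Request:
{"api": "apply_moves", "payload": {"plan": [[1,[0,0.1,0],[0,0,0]],[1,[0,0.15,0],[0,0,0]],[0.3,[0,0.15,0],[0,0,0]],[0.3,[0,0.15,0],[0,0,0]],[0.3,[0,0.15,0],[0,0,0]],[0.3,[0,0.15,0],[0,0,0]],[0.3,[0,-4,0],[0,0,0]],[0,[0,-8,0],[0,0,0]],[0,[0,-13,0],[0,0,0]],[0,[0,-18,0],[0,0,0]],[0,[0,-23,0],[0,0,0]],[0,[0,-28,0],[0,0,0]],[0,[0,-28,0],[0,0,0]]]}}

```text
t: 7.55
position: [0.4606, 0.3066, 0.5116]
orientation: [-0.704, -0.062, 0.05, 0.706]
contact_force: [0.8, 1.4, -1.0]
gripper_width: 0.0939
```

Run:
```python
from h import *
c=grab("wrist","w2.png");W=pts(c)
rect(W,.46,.306,.05,.036,.06,"blank")
for k,x,y in(("A",.611,.181),("B",.634,.296),("C",.467,.178)): rect(W,x,y,.05,.036,.046,k)
c=grab("scene");W=pts(c)
for k,x,y in(("A",.611,.181),("B",.634,.296),("C",.467,.178),("blank",.46,.306)): rect(W,x,y,.05,.036,.05,k)
```

```text
blank 1415 c 462.7 305.0 size 47.5 47.8 ang 8.9 z 0.0443
A 677 c 610.4 180.6 size 48.3 47.9 ang -14.6 z 0.0405
B 1285 c 634.5 294.3 size 48.3 48.5 ang -39.9 z 0.0405
C 1136 c 467.4 177.1 size 47.9 48.5 ang 22.2 z 0.0404
A 257 c 610.7 180.8 size 51.1 48.5 ang -14.3 z 0.0404
B 311 c 634.4 294.4 size 50.6 48.2 ang -39.8 z 0.0407
C 224 c 467.2 178.1 size 49.6 49.8 ang 24.1 z 0.0405
blank 298 c 463.4 304.2 size 52.2 50.8 ang 9.6 z 0.0441
```

View pics/w2.png

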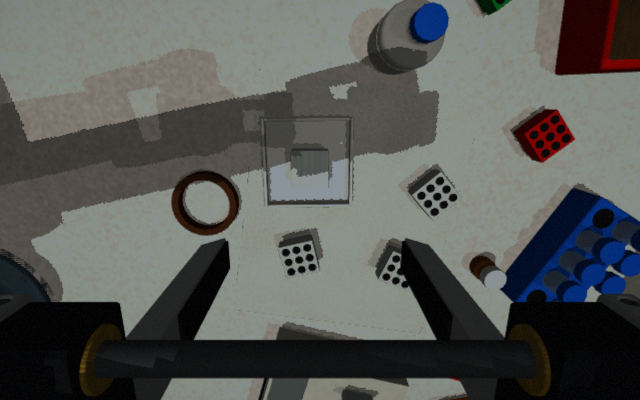

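Run:
```python
from h import *
print(move([.4673,.1775,.12],22.2),move([.4673,.1775,.037],22.2))
```

```text
(array([ -1.42,  20.38, -12.8 ]), array([  0.11, -13.17,   0.29])) (array([ -1.46,  28.68, -12.79]), array([  0.11, -13.17,   0.29]))
```

Request:
{"api": "apply_moves", "payload": {"plan": [[0,[-1.4,4.5,-4],[0.1,-8,0.2]],[0,[-1.4,9,-8],[0.1,-13.2,0.3]],[0,[-1.4,13,-12.8],[0.1,-13.2,0.3]],[0,[-1.4,17,-12.8],[0.1,-13.2,0.3]],[0,[-1.4,20.4,-12.8],[0.1,-13.2,0.3]],[0,[-1.4,20.4,-12.8],[0.1,-13.2,0.3]],[0,[-1.45,24,-12.8],[0.1,-13.2,0.3]],[0,[-1.45,27,-12.8],[0.1,-13.2,0.3]],[0,[-1.45,28.6,-12.8],[0.1,-13.2,0.3]],[0,[-1.45,28.7,-12.8],[0.1,-13.2,0.3]],[1,[-1.45,28.7,-12.8],[0.1,-13.2,0.3]],[1,[-1.45,28.7,-12.8],[0.1,-13.2,0.3]],[1,[-1.45,28.7,-12.8],[0.1,-13.2,0.3]],[1,[-1.45,28.7,-12.8],[0.1,-13.2,0.3]],[1,[-1.45,28.7,-12.8],[0.1,-13.2,0.3]],[1,[-1.45,28.7,-12.8],[0.1,-13.2,0.3]],[1,[-1.45,27,-12.8],[0.1,-13.2,0.3]],[1,[-1.45,22,-12.8],[0.1,-13.2,0.3]],[1,[-1.45,17,-12.8],[0.1,-13.2,0.3]],[1,[-1.45,12,-12.8],[0.1,-13.2,0.3]]]}}

```text
t: 9.65
position: [0.4658, 0.1774, 0.3848]
orientation: [0.694, 0.136, -0.137, -0.694]
contact_force: [1.1, 0.7, -2.6]
gripper_width: 0.0476
```

Run:
```python
from h import *
c=grab("wrist","w3.png");W=pts(c)
p,R=tool();g=p+.18*R.as_matrix()[:,1];print(g, read_state()["gripper_width"],read_state()["contact_force"])
L=R.inv().apply(W.reshape(-1,3)-g).reshape(W.shape)
m=(np.abs(L)<.04).all(-1)&(abs(L[...,0])<.025)&(L[...,2]<.06)
P=L[m];print(len(P),np.round(np.percentile(P,[1,50,99],axis=0)*1000,1))
print(move([.5639,-.156,.2],-6.3),move([.5639,-.156,.091],-6.3))
```

```text
[0.47056526 0.17827706 0.21465839] 0.04771768013403966 [4.77718236 2.63370806 4.47310914]
10860 [[-24.5 -37.3 -22.2]
 [  0.9   7.    7.3]
 [ 24.3  28.   24.8]]
(array([ -3.8 ,   1.54, -34.53]), array([1.000e-02, 2.855e+01, 8.000e-01])) (array([ -3.94,  12.44, -34.49]), array([1.000e-02, 2.855e+01, 8.000e-01]))
```

Request:
{"api": "apply_moves", "payload": {"plan": [[1,[-3.8,1.5,-34.5],[0,28.5,0.8]],[1,[-3.8,1.5,-34.5],[0,28.5,0.8]],[1,[-3.8,1.5,-34.5],[0,28.5,0.8]],[1,[-3.8,1.5,-34.5],[0,28.5,0.8]],[1,[-3.8,1.5,-34.5],[0,28.5,0.8]],[1,[-3.8,1.5,-34.5],[0,28.5,0.8]],[1,[-3.8,1.5,-34.5],[0,28.5,0.8]],[1,[-3.8,1.5,-34.5],[0,28.5,0.8]],[1,[-3.8,1.5,-34.5],[0,28.5,0.8]],[1,[-3.8,1.5,-34.5],[0,28.5,0.8]],[1,[-3.8,1.5,-34.5],[0,28.5,0.8]]]}}

```text
t: 10.8
position: [0.5635, -0.1543, 0.38]
orientation: [-0.706, 0.038, -0.038, 0.706]
contact_force: [0.3, 0.2, -2.7]
gripper_width: 0.0478
```

Run:
```python
from h import *
c=grab("wrist","w4.png");W=pts(c)
p,R=tool();M=R.as_matrix();print(p+.18*M[:,1],np.degrees(np.arctan2(M[1,0],M[0,0])))
# shaker again at this yaw
rect(W,.58,-.0088,.04,.11,.125,"ear+");rect(W,.56,-.1915,.04,.11,.125,"ear-")
rect(W,.54,-.097,.2,.066,.073,"top")
rect(W,.5762,-.0446,.035,.04,.06,"s+");rect(W,.57,-.1003,.035,.04,.06,"s1")
print(move([.5639,-.156,.11],-6.3),move([.5639,-.156,.091],-6.3))
```

```text
[ 0.56351267 -0.15434576  0.20020161] -6.150144725622
ear+ 109 c 579.6 -13.9 size 0.7 44.0 ang -6.3 z 0.1123
ear- none
top 48731 c 538.6 -110.5 size 223.0 200.9 ang -6.2 z 0.0704
s+ 3150 c 576.3 -44.2 size 42.6 43.2 ang -6.3 z 0.0504
s1 2719 c 570.0 -100.7 size 42.9 43.2 ang -6.3 z 0.0504
(array([ 0.05,  9.02, -0.16]), array([-0.01,  0.15, -0.01])) (array([ 0.05, 10.92, -0.16]), array([-0.01,  0.15, -0.01]))
```

View pics/w4.png

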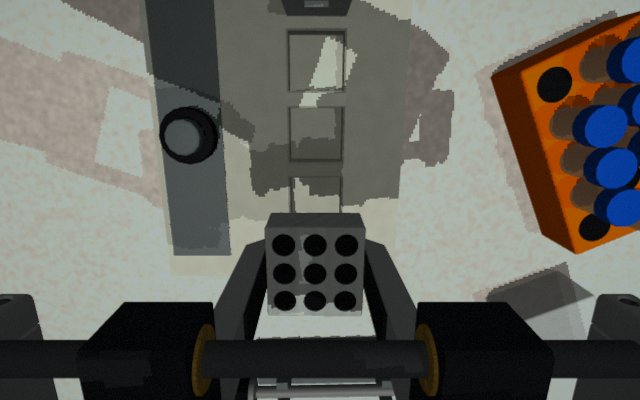

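Run:
```python
from h import *
W=pts(dict(np.load("wrist.npz")))
rect(W,.5635,-.154,.036,.199,.21,"inhand")
```

```text
inhand 9452 c 563.6 -154.3 size 48.8 69.4 ang -5.5 z 0.2028
```

Request:
{"api": "apply_moves", "payload": {"plan": [[1,[0.05,3,-0.2],[0,0.15,0]],[1,[0.05,6,-0.2],[0,0.15,0]],[1,[0.05,8,-0.2],[0,0.15,0]],[1,[0.05,9,-0.2],[0,0.15,0]],[1,[0.05,9.5,-0.2],[0,0.15,0]],[1,[0.05,9.8,-0.2],[0,0.15,0]],[1,[0.05,10.1,-0.2],[0,0.15,0]],[1,[0.05,10.4,-0.2],[0,0.15,0]],[1,[0.05,10.4,-0.2],[0,0.15,0]]]}}

```text
t: 11.75
position: [0.5639, -0.1564, 0.2764]
orientation: [0.706, -0.039, 0.039, -0.706]
contact_force: [-0.4, -0.2, -2.0]
gripper_width: 0.0479
```

Request:
{"api": "apply_moves", "payload": {"plan": [[1,[0,0.3,0],[0,0,0]],[1,[0,0.5,0],[0,0,0]],[1,[0,0.55,0],[0,0,0]],[1,[0,0.55,0],[0,0,0]]]}}

```text
t: 12.15
position: [0.564, -0.1565, 0.2717]
orientation: [0.706, -0.039, 0.039, -0.706]
contact_force: [-2.8, 1.7, 5.4]
gripper_width: 0.0479
```

Request:
{"api": "apply_moves", "payload": {"plan": [[0.3,[0,0.45,0],[0,0,0]],[0.3,[0,0.45,0],[0,0,0]],[0.3,[0,0.45,0],[0,0,0]],[0.3,[0,0.45,0],[0,0,0]],[0.2,[0,-4,0],[0,0,0]],[0,[0,-9,5],[0,0,0]],[0,[0,-14,10],[0,0,0]],[0,[0,-14,15],[0,0,0]],[0,[0,-14,20],[0,0,0]],[0,[0,-14,25],[0,0,0]],[0,[0,-14,25],[0,0,0]]]}}

```text
t: 13.25
position: [0.5914, 0.0949, 0.4121]
orientation: [-0.706, 0.037, -0.039, 0.706]
contact_force: [0.3, -0.0, 0.2]
gripper_width: 0.0944
```

Run:
```python
from h import *
c=grab("wrist","w5.png");W=pts(c)
rect(W,.564,-.1565,.045,.088,.1,"C seated")
a=rect(W,.6105,.1806,.05,.036,.046,"A")
c=grab("scene");W=pts(c)
for k,x,y in(("A",.611,.181),("B",.634,.296)): rect(W,x,y,.05,.036,.05,k)
rect(W,.564,-.1565,.04,.088,.1,"C seated")
print(move([a[0],a[1],.12],a[2]),move([a[0],a[1],.037],a[2]))
```

```text
C seated none
A 2657 c 610.9 180.2 size 48.1 48.0 ang -14.8 z 0.0405
A 262 c 610.9 180.7 size 53.4 48.2 ang -14.0 z 0.0404
B 314 c 634.5 295.0 size 50.2 47.9 ang -40.0 z 0.0405
C seated 179 c 566.2 -161.8 size 63.1 44.7 ang -4.5 z 0.0938
(array([ 1.02, 11.19,  8.62]), array([-0.04,  8.79,  0.1 ])) (array([ 1.01, 19.49,  8.62]), array([-0.04,  8.79,  0.1 ]))
```

Request:
{"api": "apply_moves", "payload": {"plan": [[0,[1,3,4],[0,6,0.1]],[0,[1,7,8.6],[0,8.8,0.1]],[0,[1,11.2,8.6],[0,8.8,0.1]],[0,[1,11.2,8.6],[0,8.8,0.1]],[0,[1,15,8.6],[0,8.8,0.1]],[0,[1,18,8.6],[0,8.8,0.1]],[0,[1,19.4,8.6],[0,8.8,0.1]],[0,[1,19.5,8.6],[0,8.8,0.1]],[1,[1,19.5,8.6],[0,8.8,0.1]],[1,[1,19.5,8.6],[0,8.8,0.1]],[1,[1,19.5,8.6],[0,8.8,0.1]],[1,[1,19.5,8.6],[0,8.8,0.1]],[1,[1,19.5,8.6],[0,8.8,0.1]],[1,[1,19.5,8.6],[0,8.8,0.1]],[1,[1,17,8.6],[0,8.8,0.1]],[1,[1,12,8.6],[0,8.8,0.1]],[1,[1,7,8.6],[0,8.8,0.1]],[1,[1,3,8.6],[0,8.8,0.1]],[1,[1,3,8.6],[0,8.8,0.1]]]}}

```text
t: 15.25
position: [0.6117, 0.1803, 0.3892]
orientation: [-0.7, 0.087, -0.095, 0.703]
contact_force: [-0.1, 0.6, -2.3]
gripper_width: 0.0479
```

Run:
```python
from h import *
s=read_state();p,R=tool();print(p+.18*R.as_matrix()[:,1])
print(move([.570,-.1005,.18],-6.3))
```

```text
[0.61401509 0.18067075 0.20921629]
(array([  3.1 ,   2.8 , -28.23]), array([-0.26, -8.49,  0.69]))
```

Request:
{"api": "apply_moves", "payload": {"plan": [[1,[3.1,0,-28.2],[-0.3,-8.5,0.7]],[1,[3.1,0,-28.2],[-0.3,-8.5,0.7]],[1,[3.1,0,-28.2],[-0.3,-8.5,0.7]],[1,[3.1,0,-28.2],[-0.3,-8.5,0.7]],[1,[3.1,0,-28.2],[-0.3,-8.5,0.7]],[1,[3.1,2.8,-28.2],[-0.3,-8.5,0.7]],[1,[3.1,2.8,-28.2],[-0.3,-8.5,0.7]],[1,[3.1,2.8,-28.2],[-0.3,-8.5,0.7]],[1,[3.1,2.8,-28.2],[-0.3,-8.5,0.7]]]}}

```text
t: 16.15
position: [0.5701, -0.0995, 0.3593]
orientation: [-0.706, 0.039, -0.038, 0.706]
contact_force: [-0.2, 0.2, -2.4]
gripper_width: 0.0476
```

Run:
```python
from h import *
p,R=tool();print(p+.18*R.as_matrix()[:,1])
c=grab("wrist");W=pts(c)
rect(W,.570,-.1005,.036,.178,.19,"inhand");rect(W,.5762,-.0446,.035,.04,.06,"s+")
print(move([.570,-.1005,.091],-6.3))
```

```text
[ 0.56983496 -0.09943973  0.17929106]
inhand 9548 c 570.2 -99.1 size 48.8 68.7 ang -6.2 z 0.1821
s+ 3083 c 576.1 -45.4 size 42.6 43.2 ang -6.3 z 0.0504
(array([-0.01,  8.89, -0.12]), array([ 0.03,  0.09, -0.02]))
```

Request:
{"api": "apply_moves", "payload": {"plan": [[1,[0,3,-0.16],[0,0,0]],[1,[0,5.5,-0.16],[0,0,0]],[1,[0,6.8,-0.16],[0,0,0]],[1,[0,7.3,-0.16],[0,0,0]],[1,[0,7.7,-0.16],[0,0,0]],[1,[0,8.1,-0.16],[0,0,0]],[1,[0,8.5,-0.16],[0,0,0]],[1,[0,8.75,-0.16],[0,0,0]],[1,[0,8.9,-0.16],[0,0,0]],[1,[0,8.9,-0.16],[0,0,0]]]}}

```text
t: 17.2
position: [0.5703, -0.101, 0.2718]
orientation: [0.706, -0.038, 0.038, -0.706]
contact_force: [-2.2, 0.6, 3.0]
gripper_width: 0.0476
```

Seated (same height as before, upward reaction). Release and go look at B.

Request:
{"api": "apply_moves", "payload": {"plan": [[0.3,[0,0.05,0],[0,0,0]],[0.3,[0,0.05,0],[0,0,0]],[0.3,[0,0.05,0],[0,0,0]],[0.3,[0,0,0],[0,0,0]],[0.2,[0,-4,0],[0,0,0]],[0,[0,-9,5],[0,0,0]],[0,[0,-14,10],[0,0,0]],[0,[3,-14,15],[0,0,0]],[0,[3,-14,20],[0,0,0]],[0,[3,-14,25],[0,0,0]],[0,[3,-14,30],[0,0,0]],[0,[3,-14,30],[0,0,0]]]}}

```text
t: 18.4
position: [0.6325, 0.197, 0.4119]
orientation: [0.706, -0.038, 0.038, -0.706]
contact_force: [-0.2, -0.1, 0.6]
gripper_width: 0.0939
```

Run:
```python
from h import *
c=grab("wrist","w6.png");W=pts(c)
a=rect(W,.6345,.294,.05,.036,.046,"B")
c=grab("scene");W=pts(c)
rect(W,.634,.296,.05,.036,.05,"B")
rect(W,.564,-.1565,.03,.088,.1,"C");rect(W,.57,-.1,.03,.088,.1,"A")
print(move([a[0],a[1],.12],a[2]),move([a[0],a[1],.037],a[2]))
```

```text
B 2728 c 634.5 294.2 size 48.1 48.0 ang -39.9 z 0.0405
B 317 c 633.8 294.1 size 53.3 47.8 ang -39.7 z 0.0407
C 106 c 566.5 -164.1 size 55.6 40.2 ang 21.7 z 0.0937
A 13 c 593.5 -102.9 size 32.5 3.6 ang -10.2 z 0.0935
(array([-0.78, 11.17,  9.58]), array([-3.000e-02,  3.397e+01,  1.000e-02])) (array([-0.78, 19.47,  9.57]), array([-3.000e-02,  3.397e+01,  1.000e-02]))
```

Request:
{"api": "apply_moves", "payload": {"plan": [[0,[-0.8,3,4],[0,8,0]],[0,[-0.8,7,9.6],[0,16,0]],[0,[-0.8,9,9.6],[0,24,0]],[0,[-0.8,11.2,9.6],[0,32,0]],[0,[-0.8,11.2,9.6],[0,34,0]],[0,[-0.8,11.2,9.6],[0,34,0]],[0,[-0.8,15,9.6],[0,34,0]],[0,[-0.8,18,9.6],[0,34,0]],[0,[-0.8,19.4,9.6],[0,34,0]],[0,[-0.8,19.5,9.6],[0,34,0]],[1,[-0.8,19.5,9.6],[0,34,0]],[1,[-0.8,19.5,9.6],[0,34,0]],[1,[-0.8,19.5,9.6],[0,34,0]],[1,[-0.8,19.5,9.6],[0,34,0]],[1,[-0.8,19.5,9.6],[0,34,0]],[1,[-0.8,19.5,9.6],[0,34,0]],[1,[-0.8,17,9.6],[0,34,0]],[1,[-0.8,12,9.6],[0,34,0]],[1,[-0.8,7,9.6],[0,34,0]],[1,[-0.8,3,9.6],[0,34,0]]]}}

```text
t: 20.5
position: [0.6341, 0.2945, 0.3838]
orientation: [-0.664, 0.241, -0.242, 0.665]
contact_force: [1.1, -0.8, -3.0]
gripper_width: 0.0476
```

Run:
```python
from h import *
s=read_state();p,R=tool();print(p+.18*R.as_matrix()[:,1],s["gripper_width"],s["contact_force"])
print(move([.5763,-.0443,.2],-6.3))
```

```text
[0.63427839 0.29457517 0.20383373] 0.04759484176251965 [ 1.05794254 -0.75570297 -3.01092222]
(array([ 17.29,   0.36, -29.7 ]), array([ -0.06, -33.59,   0.04]))
```

Request:
{"api": "apply_moves", "payload": {"plan": [[1,[17.3,0.4,-29.7],[0,-33.6,0]],[1,[17.3,0.4,-29.7],[0,-33.6,0]],[1,[17.3,0.4,-29.7],[0,-33.6,0]],[1,[17.3,0.4,-29.7],[0,-33.6,0]],[1,[17.3,0.4,-29.7],[0,-33.6,0]],[1,[17.3,0.4,-29.7],[0,-33.6,0]],[1,[17.3,0.4,-29.7],[0,-33.6,0]],[1,[17.3,0.4,-29.7],[0,-33.6,0]],[1,[17.3,0.4,-29.7],[0,-33.6,0]],[1,[17.3,0.4,-29.7],[0,-33.6,0]],[1,[17.3,0.4,-29.7],[0,-33.6,0]]]}}

```text
t: 21.6
position: [0.5764, -0.043, 0.3792]
orientation: [-0.706, 0.038, -0.038, 0.706]
contact_force: [-0.6, -1.3, -3.4]
gripper_width: 0.0482
```

Run:
```python
from h import *
p,R=tool();print(p+.18*R.as_matrix()[:,1])
c=grab("wrist");W=pts(c)
rect(W,.5763,-.0443,.036,.198,.21,"inhand")
print(move([.5763,-.0447,.091],-6.3))
```

```text
[ 0.57651794 -0.04283796  0.19923062]
inhand 9561 c 576.4 -42.7 size 49.1 68.4 ang -6.4 z 0.2023
(array([-0.  , 10.83, -0.18]), array([-0.05,  0.12,  0.03]))
```

Request:
{"api": "apply_moves", "payload": {"plan": [[1,[0,3,-0.2],[0,0.1,0]],[1,[0,6,-0.2],[0,0.1,0]],[1,[0,8,-0.2],[0,0.1,0]],[1,[0,8.8,-0.2],[0,0.1,0]],[1,[0,9.2,-0.2],[0,0.1,0]],[1,[0,9.6,-0.2],[0,0.1,0]],[1,[0,10,-0.2],[0,0.1,0]],[1,[0,10.4,-0.2],[0,0.1,0]],[1,[0,10.7,-0.2],[0,0.1,0]],[1,[0,10.85,-0.2],[0,0.1,0]],[1,[0,10.85,-0.2],[0,0.1,0]]]}}

```text
t: 22.75
position: [0.5766, -0.045, 0.2715]
orientation: [-0.706, 0.038, -0.039, 0.706]
contact_force: [-3.4, 1.2, 2.6]
gripper_width: 0.0475
```

Release, rise high above the shaker for a check.

Request:
{"api": "apply_moves", "payload": {"plan": [[0.3,[0,0.05,0],[0,0,0]],[0.3,[0,0.05,0],[0,0,0]],[0.3,[0,0.05,0],[0,0,0]],[0.3,[0,0,0],[0,0,0]],[0.2,[0,-4,0],[0,0,0]],[0,[0,-9,0],[0,0,0]],[0,[0,-14,0],[0,0,0]],[0,[0,-19,0],[0,0,0]],[0,[0,-24,0],[0,0,0]],[0,[0,-26,0],[0,0,0]],[0,[0,-26,0],[0,0,0]]]}}

```text
t: 23.85
position: [0.5763, -0.0452, 0.5362]
orientation: [0.706, -0.035, 0.042, -0.706]
contact_force: [-1.0, 0.2, -0.0]
gripper_width: 0.0939
```

Run:
```python
from h import *
c=grab("wrist","w7.png");W=pts(c)
for k,x,y in(("s+",.5763,-.0447),("s1",.570,-.1005),("s-",.5638,-.1563)): rect(W,x,y,.027,.085,.1,k)
rect(W,.58,-.0088,.04,.11,.125,"ear+");rect(W,.56,-.1915,.04,.11,.125,"ear-")
for n in("scene","side"):
    c=grab(n);W2=pts(c)
    rect(W2,.48,-.33,.06,.04,.07,n+" handle")
```

```text
s+ 1430 c 577.4 -44.4 size 47.6 47.3 ang -7.0 z 0.0944
s1 1290 c 571.0 -100.4 size 47.5 46.6 ang -7.0 z 0.0945
s- 1200 c 564.5 -156.7 size 48.4 47.6 ang -7.4 z 0.0944
ear+ 397 c 580.1 -9.0 size 10.1 43.5 ang -6.3 z 0.1182
ear- 363 c 560.0 -191.9 size 11.8 43.2 ang -7.0 z 0.1178
scene handle 185 c 480.6 -365.3 size 39.8 96.5 ang -2.8 z 0.0548
side handle 120 c 479.1 -358.2 size 35.7 100.5 ang -8.0 z 0.0535
```

View pics/w7.png

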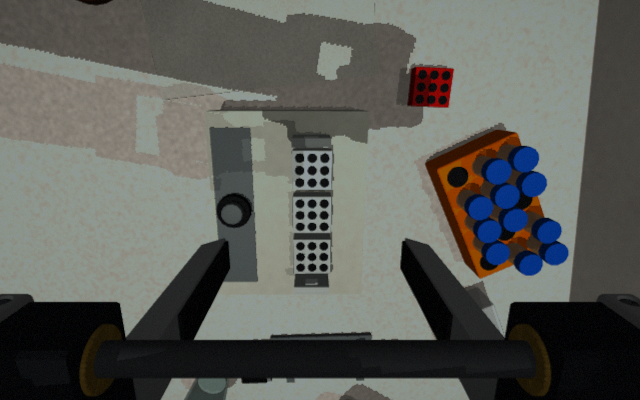

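Run:
```python
from h import *
print(move([.45,-.36,.25],84),read_state()["joints"])
```

```text
(array([ -9.07,   9.88, -32.69]), array([ 5.000e-02,  8.972e+01, -1.800e-01])) [-2.74435207e-01  1.31361444e-03  1.59976602e+00  9.95551857e-04
  1.54333215e+00 -1.64873562e-01]
```

Request:
{"api": "apply_moves", "payload": {"plan": [[0,[-9.1,0,-32.7],[0,-8,0]],[0,[-9.1,0,-32.7],[0,-16,0]],[0,[-9.1,0,-32.7],[0,-24,0]],[0,[-9.1,0,-32.7],[0,-32,0]],[0,[-9.1,0,-32.7],[0,-40,0]],[0,[-9.1,4,-32.7],[0,-48,0]],[0,[-9.1,8,-32.7],[0,-56,0]],[0,[-9.1,9.9,-32.7],[0,-64,0]],[0,[-9.1,9.9,-32.7],[0,-72,0]],[0,[-9.1,9.9,-32.7],[0,-80,0]],[0,[-9.1,9.9,-32.7],[0,-88,0]],[0,[-9.1,9.9,-32.7],[0,-90.2,0]],[0,[-9.1,9.9,-32.7],[0,-90.2,0]],[0,[-9.1,9.9,-32.7],[0,-90.2,0]],[0,[-9.1,9.9,-32.7],[0,-90.2,0]]]}}

```text
t: 25.5
position: [0.4496, -0.3599, 0.4287]
orientation: [-0.524, -0.472, 0.473, 0.528]
contact_force: [0.1, 0.2, -0.9]
gripper_width: 0.0939
```

Run:
```python
from h import *
c=grab("wrist","w8.png");W=pts(c)
p,R=tool();print(p+.18*R.as_matrix()[:,1],read_state()["joints"])
P=W.reshape(-1,3);P=P[~np.isnan(P[:,0])]
m=(P[:,2]>.052)&(P[:,2]<.068)&(abs(P[:,1]+.35)<.1)&(P[:,0]<.75)&(P[:,0]>.4)
P=P[m]
for x in np.arange(.4,.72,.02):
    q=P[abs(P[:,0]-x)<.005]
    if len(q)>3: print(round(x,2),len(q),np.round([q[:,1].min(),q[:,1].max(),q[:,2].max()],4))
```

```text
[ 0.44908002 -0.35948953  0.24912365] [-8.71687025e-01  5.36379190e-02  1.72609346e+00 -8.28679401e-04
  1.36587572e+00 -2.33577528e+00]
0.44 238 [-0.373  -0.3488  0.0638]
0.46 229 [-0.3752 -0.3508  0.0644]
0.48 112 [-0.378  -0.3506  0.065 ]
0.5 181 [-0.3834 -0.35    0.0583]
0.52 95 [-0.3739 -0.362   0.0577]
0.54 83 [-0.375  -0.3642  0.0576]
0.56 86 [-0.3773 -0.3651  0.0581]
0.58 80 [-0.3785 -0.3672  0.0577]
0.6 73 [-0.3805 -0.3693  0.0579]
0.62 163 [-0.3926 -0.36    0.0581]
```

View pics/w8.png

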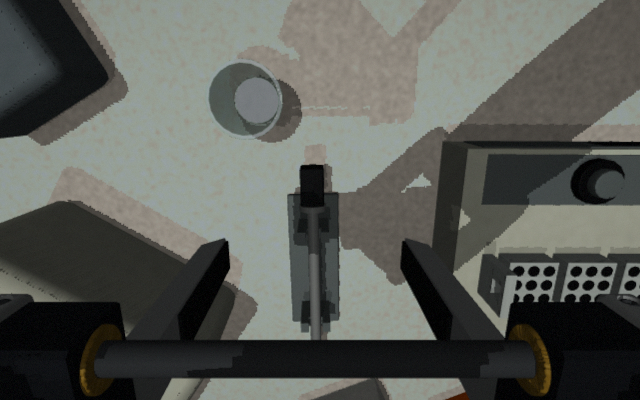

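Run:
```python
from h import *
W=pts(dict(np.load("wrist.npz")));P=W.reshape(-1,3);P=P[~np.isnan(P[:,0])]
m=(P[:,2]>.055)&(P[:,2]<.075)&(abs(P[:,1]+.362)<.03)&(P[:,0]<.68)&(P[:,0]>.38)
P=P[m];h=P[P[:,0]<.484]
for x in np.arange(.424,.492,.004):
    q=P[abs(P[:,0]-x)<.002]
    if len(q)>3: print(round(x,3),len(q),np.round([q[:,1].min(),q[:,1].max(),np.median(q[:,2]),q[:,2].max()],4))
r=P[(P[:,0]>.51)&(P[:,0]<.60)];print("rod slope",np.degrees(np.arctan(np.polyfit(r[:,0],r[:,1],1)[0])),np.polyval(np.polyfit(r[:,0],r[:,1],1),.455))
rect(W,.452,-.362,.03,.058,.068,"handle")
```

```text
0.432 79 [-0.3726 -0.3496  0.0614  0.0636]
0.436 100 [-0.373  -0.3488  0.0622  0.0638]
0.44 95 [-0.3725 -0.3492  0.0623  0.0638]
0.444 98 [-0.373  -0.3496  0.0622  0.0638]
0.448 93 [-0.3735 -0.35    0.0622  0.0638]
0.452 90 [-0.3739 -0.3503  0.0621  0.0638]
0.456 96 [-0.3744 -0.3507  0.0621  0.0644]
0.46 87 [-0.3749 -0.3511  0.0623  0.0638]
0.464 91 [-0.3753 -0.3515  0.0622  0.0642]
0.468 89 [-0.3748 -0.352   0.0622  0.064 ]
0.472 94 [-0.3764 -0.3514  0.0621  0.0652]
0.476 83 [-0.3768 -0.3516  0.0628  0.0655]
0.48 11 [-0.367  -0.353   0.0561  0.0597]
0.484 28 [-0.3684 -0.3598  0.0559  0.0576]
0.488 27 [-0.3689 -0.3601  0.0559  0.0574]
rod slope -5.365489079166888 -0.3612947730049599
handle 1075 c 454.7 -362.7 size 24.0 46.7 ang -5.5 z 0.0622
```

Run:
```python
from h import *
print(move([.4515,-.362,.12],84.5),move([.4515,-.362,.050],84.5))
```

```text
(array([-0.21, 12.91, -0.25]), array([-0.2 , -0.6 ,  0.13])) (array([-0.23, 19.91, -0.27]), array([-0.2 , -0.6 ,  0.13]))
```

Request:
{"api": "apply_moves", "payload": {"plan": [[0,[-0.2,5,-0.25],[-0.2,-0.6,0.1]],[0,[-0.2,10,-0.25],[-0.2,-0.6,0.1]],[0,[-0.2,13,-0.25],[-0.2,-0.6,0.1]],[0,[-0.2,16,-0.25],[-0.2,-0.6,0.1]],[0,[-0.2,18.5,-0.25],[-0.2,-0.6,0.1]],[0,[-0.2,19.9,-0.25],[-0.2,-0.6,0.1]],[0,[-0.2,19.9,-0.25],[-0.2,-0.6,0.1]],[1,[-0.2,19.9,-0.25],[-0.2,-0.6,0.1]],[1,[-0.2,19.9,-0.25],[-0.2,-0.6,0.1]],[1,[-0.2,19.9,-0.25],[-0.2,-0.6,0.1]],[1,[-0.2,19.9,-0.25],[-0.2,-0.6,0.1]],[1,[-0.2,19.9,-0.25],[-0.2,-0.6,0.1]],[1,[-0.2,19.9,-0.25],[-0.2,-0.6,0.1]],[1,[-0.2,19.9,-0.25],[-0.2,-0.6,0.1]],[1,[-0.2,19.9,-0.25],[-0.2,-0.6,0.1]],[1,[-0.2,19.9,-0.25],[-0.2,-0.6,0.1]]]}}

```text
t: 27.15
position: [0.4513, -0.3617, 0.23]
orientation: [-0.523, -0.476, 0.475, 0.524]
contact_force: [-0.7, -0.2, 0.8]
gripper_width: 0.0258
```

Request:
{"api": "apply_moves", "payload": {"plan": [[1,[0,0,0],[0,0,0]],[1,[0,0,0],[0,0,0]],[1,[0,-1,0],[0,0,0]],[1,[0,-3,0],[0,0,0]],[1,[0,-6,0],[0,0,0]],[1,[0,-10,0],[0,0,0]],[1,[0,-15,0],[0,0,0]],[1,[0,-20,0],[0,0,0]],[1,[0,-20,0],[0,0,0]],[1,[0,-20,0],[0,0,0]]]}}

```text
t: 28.15
position: [0.4512, -0.3617, 0.4319]
orientation: [0.524, 0.475, -0.475, -0.522]
contact_force: [-0.2, 0.6, -2.0]
gripper_width: 0.024
```

Run:
```python
from h import *
s=read_state();p,R=tool();print(p+.18*R.as_matrix()[:,1],s["gripper_width"],s["contact_force"],s["joints"])
c=grab("side","s2.png")
cv2.imwrite("pics/s2c.png",cv2.resize(c["image"][80:220,260:440,::-1],None,fx=4,fy=4))
```

```text
[ 0.45156044 -0.36206131  0.25187348] 0.023996918726542162 [-0.17833347  0.63679035 -2.00654229] [-8.71724971e-01  5.57570617e-02  1.71881986e+00  2.09309564e-04
  1.36436898e+00 -2.34657467e+00]
```

View pics/s2c.png

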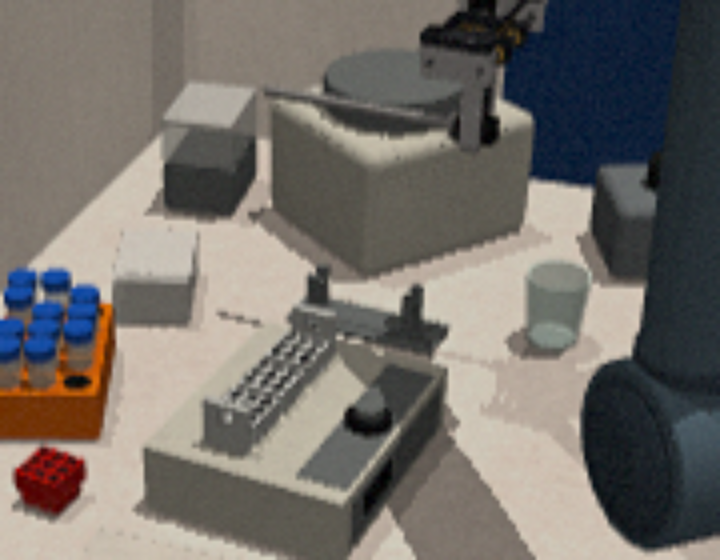

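Run:
```python
from h import *
print(move([.6093,.2564,.25],84.5))
```

```text
(array([ 6.302e+01,  2.000e-02, -9.830e+00]), array([-0.05, -0.  ,  0.07]))
```

Request:
{"api": "apply_moves", "payload": {"plan": [[1,[63,0,-9.8],[0,0,0]],[1,[63,0,-9.8],[0,0,0]],[1,[63,0,-9.8],[0,0,0]],[1,[63,0,-9.8],[0,0,0]],[1,[63,0,-9.8],[0,0,0]],[1,[63,0,-9.8],[0,0,0]],[1,[63,0,-9.8],[0,0,0]],[1,[63,0,-9.8],[0,0,0]],[1,[63,0,-9.8],[0,0,0]],[1,[63,0,-9.8],[0,0,0]],[1,[63,0,-9.8],[0,0,0]],[1,[63,0,-9.8],[0,0,0]],[1,[63,0,-9.8],[0,0,0]],[1,[63,0,-9.8],[0,0,0]],[1,[63,0,-9.8],[0,0,0]],[1,[63,0,-9.8],[0,0,0]]]}}

```text
t: 29.8
position: [0.6087, 0.2554, 0.4285]
orientation: [-0.523, -0.474, 0.476, 0.525]
contact_force: [-0.4, -1.5, -2.0]
gripper_width: 0.024
```

Request:
{"api": "apply_moves", "payload": {"plan": [[1,[0,0,0],[0,6,0]],[1,[0,0,0],[0,12,0]],[1,[0,0,0],[0,18,0]],[1,[0,0,0],[0,24,0]],[1,[0,0,0],[0,30,0]],[1,[0,0,0],[0,36,0]],[1,[0,0,0],[0,42,0]],[1,[0,0,0],[0,48,0]],[1,[0,0,0],[0,54,0]],[1,[0,0,0],[0,60,0]],[1,[0,0,0],[0,66,0]],[1,[0,0,0],[0,72,0]],[1,[0,0,0],[0,78,0]],[1,[0,0,0],[0,84,0]],[1,[0,0,0],[0,88,0]],[1,[0,0,0],[0,90.8,0]],[1,[0,0,0],[0,90.8,0]],[1,[0,0,0],[0,90.8,0]]]}}

```text
t: 31.6
position: [0.6087, 0.2543, 0.4283]
orientation: [-0.706, 0.041, -0.038, 0.706]
contact_force: [-0.0, 0.7, -0.9]
gripper_width: 0.0238
```

Run:
```python
from h import *
s=read_state();p,R=tool();M=R.as_matrix();g=p+.18*M[:,1];print(g,np.degrees(np.arctan2(M[1,0],M[0,0])),s["gripper_width"],s["joints"])
c=grab("wrist","w9.png");W=pts(c);P=W.reshape(-1,3);P=P[~np.isnan(P[:,0])]
P=P[(abs(P[:,2]-g[2])<.03)&(abs(P[:,0]-.6)<.06)&(P[:,1]<.23)&(P[:,1]>-.02)]
for y in np.arange(0,.24,.02):
    q=P[abs(P[:,1]-y)<.004]
    if len(q)>3: print(round(y,2),len(q),np.round([q[:,0].min(),q[:,0].max(),q[:,2].max(),q[:,2].mean()],4))
print(P[:,1].min())
print(move([.6093,.2564,.104],-6.3))
```

```text
[0.60799926 0.25438572 0.24826178] -6.378637904517484 0.02381207349333168 [2.24101755e-01 2.50075626e-01 1.50836907e+00 1.20299162e-03
 1.38709107e+00 3.35207529e-01]
0.18 103 [0.5946 0.6062 0.2548 0.2527]
0.22 166 [0.5987 0.6104 0.2554 0.253 ]
0.17686187032758122
(array([ 0.09, 14.43,  0.19]), array([ 0.01, -0.07, -0.23]))
```

View pics/w9.png

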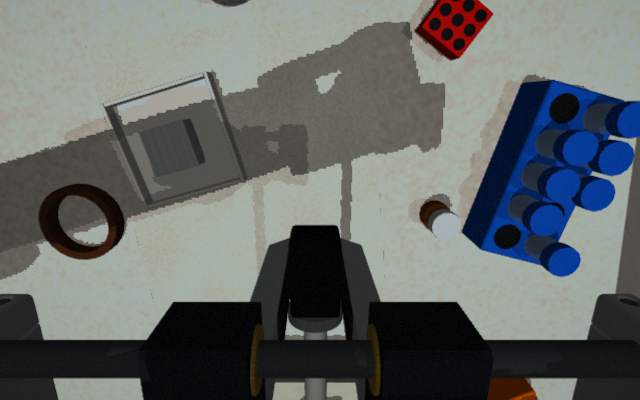

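Run:
```python
from h import *
p,R=tool();M=R.as_matrix();g=p+.18*M[:,1]
for n in("scene","side"):
    c=grab(n);W=pts(c).reshape(-1,3);W=W[~np.isnan(W[:,0])]
    P=W[(abs(W[:,2]-g[2])<.03)&(abs(W[:,0]-.6)<.08)&(W[:,1]<.225)&(W[:,1]>-.05)]
    print(n,len(P),P[:,1].min())
    fx=np.polyfit(P[:,1],P[:,0],1);fz=np.polyfit(P[:,1],P[:,2],1)
    print("x@.2544 %.4f @.02 %.4f slope %.2f deg; z@.2544 %.4f @.02 %.4f slope %.2f"%(np.polyval(fx,.2544),np.polyval(fx,.02),np.degrees(np.arctan(fx[0])),np.polyval(fz,.2544),np.polyval(fz,.02),np.degrees(np.arctan(fz[0]))))
    e=np.array([P[:,0]-np.polyval(fx,P[:,1]),P[:,2]-np.polyval(fz,P[:,1])]);print(e.std(1))
    E=W[(np.hypot(W[:,0]-.58,W[:,1]+.009)<.035)&(W[:,2]>.11)&(W[:,2]<.125)];print("ear",E.mean(0),len(E))
```

```text
scene 106 0.0285249453880467
x@.2544 0.6118 @.02 0.5838 slope 6.79 deg; z@.2544 0.2523 @.02 0.2529 slope -0.15
[0.00293681 0.00218147]
ear [ 0.58441231 -0.00733978  0.1163291 ] 56
side 78 0.025397606434782498
x@.2544 0.6044 @.02 0.5789 slope 6.21 deg; z@.2544 0.2512 @.02 0.2502 slope 0.24
[0.00282373 0.0029979 ]
ear [ 0.57767547 -0.00577636  0.11569332] 39
```

Request:
{"api": "apply_moves", "payload": {"plan": [[1,[0.1,5,0.2],[0,0,0]],[1,[0.1,9,0.2],[0,0,0]],[1,[0.1,12,0.2],[0,0,0]],[1,[0.1,14,0.2],[0,0,0]],[1,[0.1,14.4,0.2],[0,0,0]],[1,[0.1,14.4,0.2],[0,0,0]],[1,[0.1,14.4,0.2],[0,0,0]]]}}

```text
t: 32.45
position: [0.61, 0.257, 0.2862]
orientation: [-0.706, 0.04, -0.039, 0.706]
contact_force: [0.1, -0.0, -0.8]
gripper_width: 0.0237
```

Run:
```python
from h import *
p,R=tool();M=R.as_matrix();g=p+.18*M[:,1];print(g,np.degrees(np.arctan2(M[1,0],M[0,0])))
print("pitch of bar dir (-z tool):",-M[:,2])
N=np.array([.5806,-.004,.104]);u=np.array([.1097,.994,0])
print("along,lat:",(g-N)@u,(g-N)@np.array([.994,-.1097,0]),"dz",g[2]-.104)
tip=g-.232*M[:,2];print("tip along,lat,dz",(tip-N)@u,(tip-N)@np.array([.994,-.1097,0]),tip[2]-.104)
print(move(N+u*.2,-6.3),move(N+u*.03,-6.3))
for n in("scene","side"):
    c=grab(n)
    uu,v=proj(c,N);uu,v=int(uu),int(v);print(uu,v)
    cv2.imwrite(f"pics/{n}3.png",cv2.resize(c["image"][v-35:v+35,uu-45:uu+45,::-1],None,fx=4,fy=4,interpolation=cv2.INTER_CUBIC))
a=cv2.imread("pics/scene3.png");b=cv2.imread("pics/side3.png");cv2.imwrite("pics/tip3.png",np.hstack([a,b]))
```

```text
[0.60983522 0.25716524 0.10622155] -6.3520070050990425
pitch of bar dir (-z tool): [-1.10637452e-01 -9.93860478e-01 -8.39163281e-04]
along,lat: 0.2628053507962348 0.0004099835285553529 dz 0.002221549580282825
tip along,lat,dz 0.030797406243600084 0.00019024875062667002 0.0020268636990662253
(array([-0.06,  0.22, -6.26]), array([-0.05, -0.05, -0.07])) (array([ -0.04,   0.2 , -23.26]), array([-0.05, -0.05, -0.07]))
290 180
315 184
```

View pics/tip3.png

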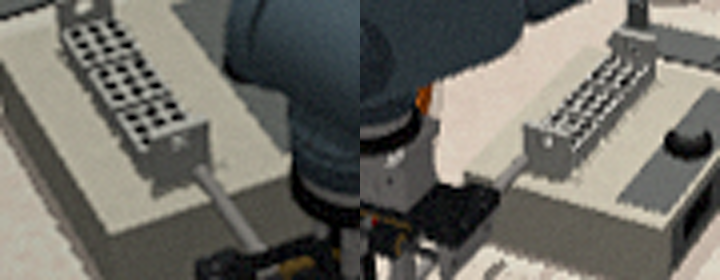

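Request:
{"api": "apply_moves", "payload": {"plan": [[1,[-0.05,0.22,0],[0,0,0]],[1,[-0.05,0.22,0],[0,0,0]],[1,[-0.05,0.22,-1],[0,0,0]],[1,[-0.05,0.22,-2],[0,0,0]],[1,[-0.05,0.22,-2.8],[0,0,0]],[1,[-0.05,0.22,-3.2],[0,0,0]],[1,[-0.05,0.22,-3.6],[0,0,0]],[1,[-0.05,0.22,-4],[0,0,0]],[1,[-0.05,0.22,-4],[0,0,0]]]}}

```text
t: 33.45
position: [0.6051, 0.2169, 0.2843]
orientation: [-0.706, 0.04, -0.039, 0.706]
contact_force: [-0.2, 0.6, -1.7]
gripper_width: 0.0239
```

```bash
cat > ins.py <<'E'
from h import *
s=read_state();p,R=tool(s);M=R.as_matrix();g=p+.18*M[:,1]
N=np.array([.5806,-.004,.104]);u=np.array([.1097,.994,0]);l=np.array([.994,-.1097,0])
print("grip along,lat,dz mm",1e3*(g-N)@u,1e3*(g-N)@l,1e3*(g[2]-.104),"F u,l,z",s["contact_force"]@u,s["contact_force"]@l,s["contact_force"][2],"T",s["ft_torque"])
tip=g-.232*M[:,2];print("tip",1e3*(tip-N)@u,1e3*(tip-N)@l,1e3*(tip[2]-.104))
print("to home+27:",move(N+u*.027,-6.3))
E
python3 ins.py
```

```text
grip along,lat,dz mm 222.45433243702854 0.0016132472812426604 0.2557983266957692 F u,l,z 0.6170954315252816 -0.25046058613601346 -1.7235046002981198 T [ 0.09042267 -0.0912151  -0.01284264]
tip -9.553484254919493 -0.3092274198622502 0.03468150643654022
to home+27: (array([ 1.000e-02,  1.000e-02, -1.953e+01]), array([-0.05, -0.07, -0.04]))
```

Request:
{"api": "apply_moves", "payload": {"plan": [[1,[0,0,-1.5],[0,0,0]],[1,[0,0,-3],[0,0,0]],[1,[0,0,-4.5],[0,0,0]],[1,[0,0,-6],[0,0,0]],[1,[0,0,-7.5],[0,0,0]],[1,[0,0,-9],[0,0,0]],[1,[0,0,-10.5],[0,0,0]],[1,[0,0,-12],[0,0,0]],[1,[0,0,-13.5],[0,0,0]],[1,[0,0,-15],[0,0,0]],[1,[0,0,-16],[0,0,0]],[1,[0,0,-16],[0,0,0]]]}}

```text
t: 34.65
position: [0.5873, 0.0566, 0.2841]
orientation: [-0.706, 0.04, -0.04, 0.706]
contact_force: [-0.4, -0.2, -1.0]
gripper_width: 0.024
```

```bash
python3 ins.py
```

```text
grip along,lat,dz mm 61.133333773667765 -0.11448123613790051 0.0878143070082299 F u,l,z -0.2512074280278042 -0.42048995177651577 -0.9760708500608016 T [ 0.04642402 -0.08907232  0.02354863]
tip -170.87360669381297 -0.8271816044577784 -0.12231462738880594
to home+27: (array([ 0.01,  0.01, -3.4 ]), array([-0.05, -0.17, -0.04]))
```

Request:
{"api": "apply_moves", "payload": {"plan": [[1,[0,0,-0.5],[0,-0.15,0]],[1,[0,0,-1],[0,-0.15,0]],[1,[0,0,-1.5],[0,-0.15,0]],[1,[0,0,-2],[0,-0.15,0]],[1,[0,0,-2.5],[0,-0.15,0]],[1,[0,0,-3],[0,-0.15,0]],[1,[0,0,-3.3],[0,-0.15,0]],[1,[0,0,-3.4],[0,-0.15,0]],[1,[0,0,-3.4],[0,-0.15,0]]]}}

```text
t: 35.55
position: [0.5835, 0.0227, 0.2841]
orientation: [-0.706, 0.039, -0.039, 0.706]
contact_force: [0.3, -0.2, -1.1]
gripper_width: 0.0238
```

```bash
python3 ins.py
```

```text
grip along,lat,dz mm 27.05043896698262 -0.2369601710639955 0.07663559222052807 F u,l,z -0.1552808742511184 0.3112217237492267 -1.0926316310079742 T [ 0.0965172  -0.06442746  0.024813  ]
tip -204.9575343943881 -0.3807898879116225 -0.1516849461418307
to home+27: (array([0.01, 0.01, 0.01]), array([-0.06, -0.03, -0.04]))
```

Nudge until the collar touches.

Request:
{"api": "apply_moves", "payload": {"plan": [[1,[0,0,-0.1],[0,0,0]],[1,[0,0,-0.2],[0,0,0]],[1,[0,0,-0.25],[0,0,0]],[1,[0,0,-0.25],[0,0,0]]]}}

```text
t: 35.95
position: [0.5832, 0.021, 0.2841]
orientation: [-0.705, 0.039, -0.039, 0.707]
contact_force: [1.7, 4.5, 0.8]
gripper_width: 0.0235
```

```bash
python3 ins.py
```

```text
grip along,lat,dz mm 25.65643267819551 -0.2280894919815886 0.09886693746903596 F u,l,z 4.693346252276447 1.2417851211984519 0.8217128358850747 T [ 0.89465902 -0.23424376 -0.006078  ]
tip -206.35048055391115 -0.41156342569596327 -0.6298557567055163
to home+27: (array([0.01, 0.01, 0.19]), array([-0.18, -0.04, -0.03]))
```

Request:
{"api": "apply_moves", "payload": {"plan": [[1,[0,0.1,0],[0,0,0]],[1,[0,0.15,0],[0,0,0]],[0.5,[0,0.15,0],[0,0,0]],[0.5,[0,0.15,0],[0,0,0]],[0.5,[0,0.15,0],[0,0,0]],[0.4,[0,0.15,0],[0,0,0]],[0.4,[0,-2,0],[0,0,0]],[0.4,[0,-6,0],[0,0,0]],[0.4,[0,-11,0],[0,0,0]],[0.4,[0,-16,0],[0,0,0]],[0.4,[0,-21,0],[0,0,0]],[0.4,[0,-24,0],[0,0,0]],[0.4,[0,-24,0],[0,0,0]]]}}

```text
t: 37.25
position: [0.5834, 0.0201, 0.5307]
orientation: [-0.705, 0.035, -0.043, 0.707]
contact_force: [-0.4, -0.2, 0.6]
gripper_width: 0.0566
```

Run:
```python
from h import *
c=grab("wrist","w10.png");W=pts(c)
N=np.array([.5806,-.004,.104]);u=np.array([.1097,.994,0]);l=np.array([.994,-.1097,0])
P=W.reshape(-1,3);P=P[~np.isnan(P[:,0])];A=np.stack([(P-N)@u,(P-N)@l,P[:,2]],1)*1e3
for a in list(range(-216,-196,3))+[-100,-50]+list(range(-6,52,3)):
    q=A[(abs(A[:,0]-a)<1.5)&(abs(A[:,1])<16)&(A[:,2]>98)]
    if len(q)>3: print(a,len(q),np.round([q[:,1].min(),q[:,1].max(),np.percentile(q[:,2],90)],1))
rect(W,.471,-.088,.03,.088,.1,"btncap");rect(W,.471,-.088,.03,.076,.1,"btn housing")
for k,x,y in(("s+",.5763,-.0447),("s1",.570,-.1005),("s-",.5638,-.1563)): rect(W,x,y,.027,.085,.098,k)
```

```text
-100 21 [ -4.6   5.4 108.5]
-50 23 [ -5.5   5.5 108.7]
-6 70 [-15.4  15.6 119.3]
-3 72 [-15.4  15.6 119.4]
0 108 [-16.   15.9 118.7]
3 56 [-13.4  13.7 116.6]
6 65 [-13.5  13.8 116.1]
9 56 [-11.9  11.1 114.8]
12 48 [-11.9  11.1 115. ]
15 62 [-11.9  11.1 115. ]
18 44 [-11.8  11.1 114.8]
21 62 [-11.8  11.1 115.1]
24 47 [-11.8  11.  115.1]
27 58 [-11.7  11.  115.5]
30 57 [-11.6  11.  114.8]
33 48 [-11.6  11.  115.4]
36 61 [-11.6  11.  115.2]
39 58 [-11.5  11.  115. ]
42 47 [-11.6  11.  114.8]
45 212 [-15.9  15.8 446.1]
48 1296 [-16.   15.9 447.5]
51 2895 [-16.   16.  447.3]
btncap 48 c 462.5 -81.8 size 19.0 5.0 ang -37.0 z 0.0917
btn housing 222 c 458.9 -80.0 size 38.3 13.0 ang -37.0 z 0.0824
s+ 907 c 576.8 -44.8 size 46.5 47.5 ang -6.7 z 0.0944
s1 871 c 571.0 -100.2 size 47.5 47.6 ang -7.0 z 0.0944
s- 789 c 564.7 -156.3 size 47.6 46.9 ang -5.9 z 0.0943
```

View pics/w10.png

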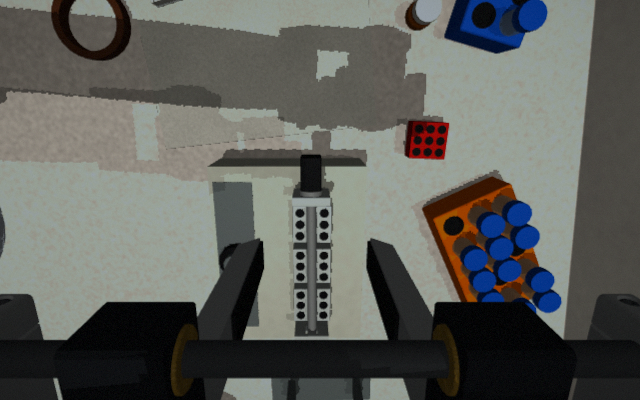

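Run:
```python
from h import *
print(move([.471,.0,.30],-6.3))
```

```text
(array([-10.96,   4.64,  -3.25]), array([-0.15, -0.05,  0.28]))
```

Request:
{"api": "apply_moves", "payload": {"plan": [[1,[-4,1,-1],[0,0,0]],[1,[-8,2,-2],[0,0,0]],[1,[-11,4,-3.2],[0,0,0.3]],[1,[-11,4.6,-3.2],[0,0,0.3]],[1,[-11,4.6,-3.2],[0,0,0.3]],[1,[-11,4.6,-3.2],[0,0,0.3]],[1,[-11,4.6,-3.2],[0,0,0.3]],[1,[-11,4.6,-3.2],[0,0,0.3]]]}}

```text
t: 38.1
position: [0.4714, 0.0006, 0.481]
orientation: [-0.705, 0.039, -0.039, 0.707]
contact_force: [0.5, 0.6, 0.8]
gripper_width: 0.0006
```

Run:
```python
from h import *
c=grab("wrist","w11.png");W=pts(c)
for a,b in((.088,.1),(.09,.1),(.076,.087)): rect(W,.471,-.085,.03,a,b,f"{a}")
P=W.reshape(-1,3);m=(P[:,2]>.0895)&(P[:,2]<.1)&(np.hypot(P[:,0]-.471,P[:,1]+.085)<.03)
print(cv2.minEnclosingCircle((P[m,:2]*1000).astype(np.float32)),np.median(P[m],0))
print(read_state()["gripper_width"])
```

```text
0.088 none
0.09 none
0.076 98 c 479.4 -75.5 size 11.2 36.9 ang -33.8 z 0.0807
((0.0, 0.0), 0.0) [nan nan nan]
0.0006092927363476456
  return _methods._mean(a, axis=axis, dtype=dtype,
  ret = um.true_divide(
```

Request:
{"api": "apply_moves", "payload": {"plan": [[1,[5,-2,2],[0,0,0]],[1,[9,-2,4],[0,0,0]],[1,[9,-2,4],[0,0,0]],[1,[9,-2,4],[0,0,0]]]}}

```text
t: 38.55
position: [0.5661, 0.0307, 0.5003]
orientation: [-0.705, 0.039, -0.038, 0.707]
contact_force: [-0.0, -0.1, 0.2]
gripper_width: 0.0003
```

Run:
```python
from h import *
c=grab("wrist","w11.png");W=pts(c)
P=W.reshape(-1,3);P=P[~np.isnan(P[:,0])]
for a in (.0885,.0905):
    m=(P[:,2]>a)&(P[:,2]<.1)&(np.hypot(P[:,0]-.471,P[:,1]+.085)<.03);print(m.sum())
    if m.sum(): print(cv2.minEnclosingCircle((P[m,:2]*1000).astype(np.float32)),np.median(P[m],0))
rect(W,.471,-.085,.03,.076,.1,"housing")
print(move([.471,-.083,.15],-6.3))
```

```text
373
((470.7284851074219, -88.90572357177734), 13.812103271484375) [ 0.47108569 -0.0877927   0.09195594]
338
((470.6864318847656, -88.92707824707031), 13.76600456237793) [ 0.47106087 -0.08858595  0.09206512]
housing 921 c 470.9 -88.8 size 42.9 42.9 ang 28.6 z 0.0831
(array([ -8.11,  17.05, -12.36]), array([-0.14, -0.  , -0.03]))
```

Run:
```python
from h import *
print(move([.4707,-.0889,.15],-6.3))
```

```text
(array([ -8.08,  17.05, -12.95]), array([-0.14, -0.  , -0.03]))
```

Request:
{"api": "apply_moves", "payload": {"plan": [[1,[-8.1,0,-12.9],[0,0,0]],[1,[-8.1,0,-12.9],[0,0,0]],[1,[-8.1,0,-12.9],[0,0,0]],[1,[-8.1,0,-12.9],[0,0,0]],[1,[-8.1,5,-12.9],[-0.1,0,0]],[1,[-8.1,10,-12.9],[-0.1,0,0]],[1,[-8.1,14,-12.9],[-0.1,0,0]],[1,[-8.1,17,-12.9],[-0.1,0,0]],[1,[-8.1,17,-12.9],[-0.1,0,0]],[1,[-8.1,17,-12.9],[-0.1,0,0]]]}}

```text
t: 39.6
position: [0.4705, -0.0882, 0.3316]
orientation: [-0.706, 0.039, -0.039, 0.706]
contact_force: [-0.6, 0.3, 1.3]
gripper_width: 0.0005
```

Run:
```python
from h import *
p,R=tool();print(p+.18*R.as_matrix()[:,1]);print(move([.4707,-.0889,.105],-6.3))
```

```text
[ 0.47061205 -0.08813448  0.15162634]
(array([ 0.02,  4.66, -0.07]), array([-0.03,  0.01,  0.03]))
```

Request:
{"api": "apply_moves", "payload": {"plan": [[1,[0,2,-0.07],[0,0,0]],[1,[0,3.5,-0.07],[0,0,0]],[1,[0,4,-0.07],[0,0,0]],[1,[0,4.3,-0.07],[0,0,0]],[1,[0,4.5,-0.07],[0,0,0]],[1,[0,4.7,-0.07],[0,0,0]],[1,[0,4.8,-0.07],[0,0,0]],[1,[0,4.8,-0.07],[0,0,0]],[1,[0,4.8,-0.07],[0,0,0]]]}}

```text
t: 40.5
position: [0.4712, -0.0892, 0.2854]
orientation: [0.706, -0.038, 0.04, -0.706]
contact_force: [-1.9, 1.2, 8.7]
gripper_width: 0.0003
```

Request:
{"api": "apply_moves", "payload": {"plan": [[1,[0,0.1,0],[0,0,0]],[1,[0,0.15,0],[0,0,0]],[1,[0,0.2,0],[0,0,0]],[1,[0,0.2,0],[0,0,0]]]}}

```text
t: 40.9
position: [0.4715, -0.0892, 0.2853]
orientation: [0.706, -0.038, 0.039, -0.706]
contact_force: [-6.3, 2.8, 14.1]
gripper_width: 0.0005
```

Bottomed (force rises, no further travel). Retract and check.

Request:
{"api": "apply_moves", "payload": {"plan": [[1,[0,-1,0],[0,0,0]],[1,[0,-4,0],[0,0,0]],[1,[0,-9,0],[0,0,0]],[1,[0,-14,0],[0,0,0]],[1,[5,-19,4],[0,0,0]],[1,[9.5,-20,8],[0,0,0]],[1,[9.5,-20,12],[0,0,0]],[1,[9.5,-20,12],[0,0,0]],[1,[9.5,-20,12],[0,0,0]]]}}

```text
t: 41.8
position: [0.5796, 0.0218, 0.4863]
orientation: [0.706, -0.036, 0.039, -0.706]
contact_force: [0.4, 0.1, 0.3]
gripper_width: 0.0003
```

Run:
```python
from h import *
c=grab("wrist","w12.png");W=pts(c);P=W.reshape(-1,3);P=P[~np.isnan(P[:,0])]
m=(P[:,2]>.0885)&(P[:,2]<.1)&(np.hypot(P[:,0]-.471,P[:,1]+.089)<.02);print("cap",m.sum(),np.median(P[m],0))
N=np.array([.5806,-.004,.104]);u=np.array([.1097,.994,0]);l=np.array([.994,-.1097,0])
A=np.stack([(P-N)@u,(P-N)@l,P[:,2]],1)*1e3
q=A[(abs(A[:,1])<16)&(A[:,2]>109)&(A[:,2]<125)&(A[:,0]>6)&(A[:,0]<80)];print("handle",np.round(np.percentile(q,[1,50,99],axis=0),1))
for k,x,y in(("s+",.5763,-.0447),("s1",.570,-.1005),("s-",.5638,-.1563)): rect(W,x,y,.027,.085,.098,k)
c=grab("scene","scene9.png");W=pts(c);rect(W,.463,.305,.04,.036,.05,"blank")
print(read_state()["contact_force"],read_state()["t"])
```

```text
cap 399 [ 0.47168048 -0.08797613  0.09200706]
handle [[  6.1 -11.9 111.4]
 [ 27.    0.2 114.1]
 [ 45.9  11.6 116. ]]
s+ 658 c 578.5 -36.4 size 30.1 48.7 ang -10.5 z 0.0945
s1 none
s- none
blank 300 c 463.0 305.7 size 51.6 50.2 ang 9.1 z 0.0443
[-0.79456059 -0.44636451 -0.26080317] 41.9
```

View pics/scene9.png

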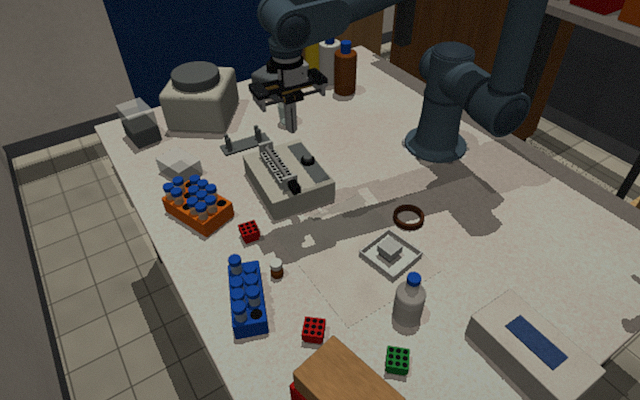

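Everything checks out: the bar is home (handle around pixel 293,186), the blank is in the tray (389,248), the button is up, and the bystanders are in place. Handing in.

```bash
python3 -c "
from cell import *
print(close_job())"
```

```text
the job is handed in; nothing more can be done
None
```

The shaker is set up and I handed the job in at about 42 s on the robot's clock. The hand-in gives no verdict.

**What I did:**
- I moved the blank upright into the white tray.
- I plugged all three tube blocks (all were on the bench) into the sockets.
- I threaded the locking bar from the robot's left until the collar touched the ear.
- I then pressed the start button until it stopped moving, at about 14 N.

**Last checks:**
- **Blocks:** before the button press, all three tops read 94.4 mm (94 mm is fully home), with centres within about 1 mm of the sockets. After the press the gripper hid most of the row, so the middle and right blocks gave no depth reading and the left one only a partial one, at the same height. The scene picture showed the row in place with the bar across it.
- **Bar:** the handle end is 46 mm out from the left ear's outer face, which puts the collar within about 1 mm of it. The wrist camera could not see the tip. From the gripper's last position it stands about 12 mm out of the far ear.
- **Blank and button:** the blank stands upright on the tray floor, and the button cap is back at its starting height of 92 mm.
- **Bystanders:** the vial, bottle, tape and coloured look-alikes stand where they were in the final picture. The gripper largely hid the beaker's spot in it. The beaker last showed in place just after the bar was lifted, and the arm didn't go back near it.
- **Arm:** clear of everything, with no contact force beyond sensor noise.

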